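Close the sprouting jar with its strainer plate and screw ring

TASK

Close the white sprouting jar: lay the little strainer plate flat in the jar's mouth with its handle bar up, then take the steel screw ring out of the pencil case, put it over the plate and screw it clockwise as far as it will go. Leave the plate seated, the ring tight and level, and do not disturb the other things on the table.

Things in the scene. Friction and masses are not known exactly. Their poses are not given: they have to be found in the camera images.
- jar: White stoneware jar fixed to the table by a black rubber foot. Origin: centre of its underside, z up. Foot 86 mm across, body 78 mm, shoulder at 52 to 72 mm height, then a neck 53 mm across up to the lip at 106 mm. The mouth is a recess 49 mm across, 4 mm deep. Outside the neck are three thread pieces (61 mm across, 6 to 13 mm below the lip) with three gaps between (see jar_home0).
- jar_seat (a point): Centre of the floor of the mouth recess, 102 mm above the table on the jar's axis: the centre of the plate's underside comes here. z up. The ring rests on the seated plate with its underside 14 mm below this point.
- jar_home0 (a point): Point 33 mm from the jar's axis along the jar's x, 110 mm above the table: a rib of the ring stands here when screwed home (any rib at any home point). The middle of each neck gap, where ribs and lugs go down (within 20 degrees), is 69 degrees counterclockwise from above from each home, marked by a pip on the shoulder; turn clockwise 69 degrees from there to meet the stops.
- jar_home1 (a point): Second home point, at +120 degrees (counterclockwise from above) from the jar's x axis.
- jar_home2 (a point): Third home point, at +240 degrees from the jar's x axis.
- plate: Strainer plate: bare metal disk 46 mm across, 5 mm thick, lower edge bevelled, with a handle bar standing in its middle: 22 mm long (plate's x), 10 mm thick (plate's y), top 25 mm above the underside. Origin: centre of the underside, z up. About 45 g. Lies loose on the table, bar up, on the robot's left.
- ring: Steel screw ring lying flange up in the case: 68 mm outside, 64 mm inside, 22 mm high, top flange with a 39 mm hole, three radial ribs 3 mm high on top (along +x and +-120 degrees), an inner lug under each rib at the lower edge (reaching in to 56 mm across). Origin: centre of the underside, z up. About 70 g. On the jar it must be held across its outside (68 mm).
- ring_rib (a point): Point on top of the ring's rib that lies along the ring's +x, 33 mm from its axis.
- case: Open grey pencil case, fixed, 209 x 80 x 29 mm (x, y, z), walls and floor 3 mm; origin: centre of underside. Partition at x = 0. The ring lies in the -x half, 1 to 3 mm from its three outer walls: no room to grip it across. Pinch its rim (18 mm) with one finger in its hole, one in the 30 mm gap before the partition, set it down on the free table between robot and jar, then take it across.
- tape_a: Roll of clear tape, 62 mm across, 19 mm high, 25 mm hole, flat on the table. Bystander.
- tape_b: A second roll of clear tape like the first. Bystander.
- ramekin: White ceramic ramekin, 84 mm across, 45 mm high, empty. Bystander.
- stapler: Red metal stapler with a hinged top arm, 150 x 36 x 50 mm. Bystander beyond the jar.
- clip: Steel bulldog clip, 50 mm wide, 40 mm high, standing on its jaws. Bystander.
- mug: Blue mug, 80 mm across, 90 mm high. Bystander at the far left.

How it is judged:
By the outcome, as a careful person would: the job done as asked, in the order asked, and still so for the second after the job is handed in, with the robot touching nothing.
It also fails if it takes over 72 s, if anything falls off the work surface, if the arm or the gripper's body presses on something with over 40 N, if the wrist force passes 120 N, or if a joint passes its speed limit or range.

ROBOT

A 6-joint arm with a two-finger parallel gripper is mounted at the origin on the work surface. World frame = base frame: x ahead of the robot, y to its left, z up, the work surface at z = 0. Lengths are in mm, angles in rad, forces in N, time in s.
With the tool pointing down it reaches from about 350 to 875 mm from the base axis. Payload 4.2 kg.
Tool frame: the origin (TCP) lies at the very end of the fingers, on their centre line; the grasp point (between the pads) lies 19 mm behind it; z points along the fingers, y is the direction in which the jaws open and shut (so a half turn about z gives the same grasp; the last joint's range is limited). The gripper opens to 85 mm and grips with 20 to 120 N. Pads are 22 mm wide; open, the fingers measure 114 mm over their backs; the gripper's body (76 mm by 85 mm) begins 54 mm behind the grasp point. The pads swing forward as they close: fully open they stand 13 mm farther back than shut.
Start: joints at [-0.898, 0.385, 0.008, 0, -1.194, -0.259], TCP at [251.32, -572.222, 231.312] pointing down, gripper open.
Joint ranges: [-3.14, 3.14], [-1.21, 2.06], [-1.07, 1.41], [-3.16, 2.05], [-2.99, -0.16], [-3.1, 3.1]. Speed limits (rad/s): [2.79, 2.79, 3.14, 3.14, 3.14, 3.14].

INTERFACE

Orientations are given as a unit quaternion [x, y, z, w].
In Python, from bench import arm, optics, job gives the robot as it stands.
- The arm moves only by the tool send_rows, never from a script. Its argument "steps" is a list that holds one entry, the list of rows, each a list of 5 numbers: the shift along the tool's x, y, z in cm, then the turn about the tool's z in rad, then the opening, from 0 (shut) to 1 (fully open). A call has 1 to 10 rows; each row shifts and turns the pose as measured when the row begins, along the tool's axes as they then stand; what a row does not reach is not made up. A row lasts 1/12 s, in which the tool goes at most 41.7 mm and 7.16 degrees, less where a joint would pass 70% of its speed; a pose out of reach is approached as far as the arm can. A call with a gripper value outside its range is refused whole. The fingers move at their own pace and stop on an object; the grip force is fixed at half the most. Time passes only in rows, so rows that do not move let the fingers close. It gives the time, the measured TCP pose, the force and the opening at its end, in the units of the state.
- arm.read_state(): the state, without advancing time (a new reading comes with each control period).
- optics.get_image(name): name is "scene" or "top"; returns (picture, depth): 480x640x3 uint8, blue, green, red; 480x640 float32, mm along the optical axis (not along the pixel's ray), 0 where there is no reading.
- optics.get_calibration(name): a dict with "K" (3x3 intrinsics, pixels), "k1" (the pictures are not rectified: a ray, as slopes to the right and down, at radius r is drawn at 1 + k1 r^2 times it, then the intrinsics apply), "rvec" (rotation vector, rad) and "tvec" (3), from world to camera coordinates, as OpenCV has them. Camera axes: x right, y down, z forward; pixel columns grow to the right and rows downward; lengths in mm; the calibration is good to about 2 mm. A picture is of the moment at which its call begins. get_calibration takes no time and is no camera call.
- job.job_done(): hands the job in, once; it reports no verdict.
The state is a dict: "clock": time; "joints": joint angles; "joint_vel": joint speeds; "joint_efforts": joint torques, N m; "position": TCP position; "ee_rot": TCP orientation; "contact_force": force on the tool from outside, world axes, zero at the start; "wrist_torque": the same for the moment, N m; "gripper_width": finger opening in mm.
Only numpy, scipy, OpenCV 4.12 (cv2) and the standard library are available. Lean on these libraries where they do the work, as an engineer would, in place of code of your own. Each camera call takes 0.05 s, during which the arm holds its last target. There are 200 camera calls.

## Working session

There is one attempt and no reset: what is moved stays moved. The work goes in short steps, Python scripts to look and compute and a tool call to move; the robot and the scene stay as the last step left them, time stands still between calls to the robot, and variables do not carry over. Pictures are saved under pics/ and viewed, about 8 in all and at most 12, crops included, and the job is handed in when it is done.

Besides the shell and the picture viewer there is one more tool, called after "Request:" as name([rows], argument=value, ...), one row to a line, values as JSON. send_rows: Moves the arm, as the interface text tells. Its arguments: {"type":"object","properties":{"steps":{"type":"array","items":{"type":"array","items":{"type":"array","items":{"type":"number"}}}}},"required":["steps"]}

```bash
mkdir -p pics; ls; cat > h.py <<'E'
import numpy as np, cv2
from bench import arm, optics, job
from scipy.spatial.transform import Rotation as R
def cal(n):
    c=optics.get_calibration(n); return np.array(c["K"],float),float(c["k1"]),cv2.Rodrigues(np.array(c["rvec"],float))[0],np.array(c["tvec"],float).ravel()
def cloud(n,depth):
    K,k1,Rm,t=cal(n); v,u=np.mgrid[0:480,0:640].astype(np.float64)
    d=np.array([k1,0,0,0,0])
    p=cv2.undistortPoints(np.stack([u.ravel(),v.ravel()],1)[:,None],K,d).reshape(480,640,2)
    P=np.dstack([p*depth[...,None],depth]); W=(P-t)@Rm
    W[depth<=0]=np.nan
    return W
def ray(n,uv,z):
    "world point at height z on pixel rays"
    K,k1,Rm,t=cal(n); p=cv2.undistortPoints(np.array(uv,float).reshape(-1,1,2),K,np.array([k1,0,0,0,0])).reshape(-1,2)
    d=np.c_[p,np.ones(len(p))]@Rm; c=-Rm.T@t
    return c+d*((z-c[2])/d[:,2])[:,None]
def proj(n,P):
    K,k1,Rm,t=cal(n); return cv2.projectPoints(np.array(P,float).reshape(-1,1,3),cv2.Rodrigues(Rm)[0],t,K,np.array([k1,0,0,0,0]))[0].reshape(-1,2)
E
python3 - <<'E'
from h import *
for n in("scene","top"):
    im,d=optics.get_image(n); cv2.imwrite(f"pics/{n}0.png",im); np.savez(f"{n}0.npz",im=im,d=d)
    K,k1,Rm,t=cal(n); print(n,K.tolist(),k1,(-Rm.T@t).round(),Rm.round(2).tolist())
s=arm.read_state(); print(s)
print(R.from_quat(s["ee_rot"]).as_matrix().round(3))
E
```

```text
pics
scene [[562.3828227069372, 0.0, 315.52249519995], [0.0, 562.3828227069372, 238.73251111848893], [0.0, 0.0, 1.0]] 0.0036168275163288577 [1172.  592.  681.] [[-0.71, 0.71, -0.0], [0.43, 0.43, -0.79], [-0.56, -0.56, -0.61]]
top [[511.85459205637517, 0.0, 317.02576332891135], [0.0, 511.85459205637517, 237.73672845234702], [0.0, 0.0, 1.0]] -0.147559087108692 [ 414.   27. 1002.] [[-0.03, -1.0, -0.04], [-0.98, 0.03, -0.19], [0.19, 0.04, -0.98]]
{'clock': 0.1, 'joints': array([-8.98403646e-01,  3.85510859e-01,  6.80438654e-03, -4.41944256e-04,
       -1.19402223e+00, -2.58620569e-01]), 'joint_vel': array([-0.00041476, -0.00205925,  0.00160303,  0.00141304, -0.00209664,
        0.00039957]), 'joint_efforts': array([-7.74473119e-04, -3.93319881e+01,  1.88929403e+01,  4.19793874e+00,
       -2.54381528e-03, -3.37202117e-06]), 'position': array([ 251.1192418 , -571.77675776,  230.32751348]), 'ee_rot': array([-2.05333499e-01,  9.78691565e-01,  9.55577856e-04, -2.50160370e-04]), 'contact_force': array([-0.36967101,  0.28044699,  0.25005965]), 'wrist_torque': array([-0.00850238,  0.00789045,  0.01235352]), 'gripper_width': 85.19690804670795}
[[-0.916 -0.402 -0.001]
 [-0.402  0.916  0.002]
 [ 0.     0.002 -1.   ]]
```

View pics/top0.png

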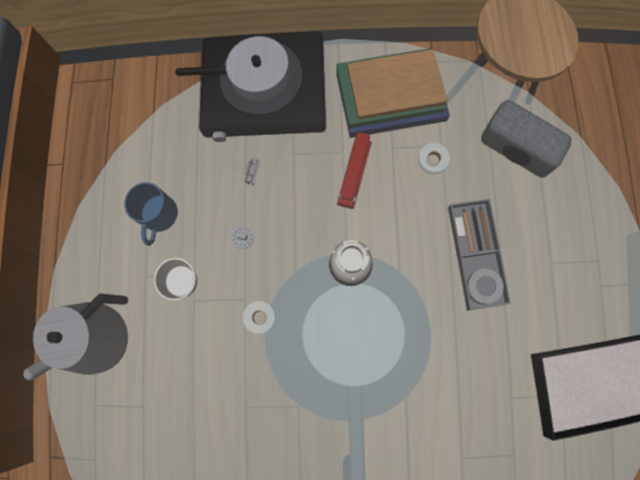

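View pics/scene0.png

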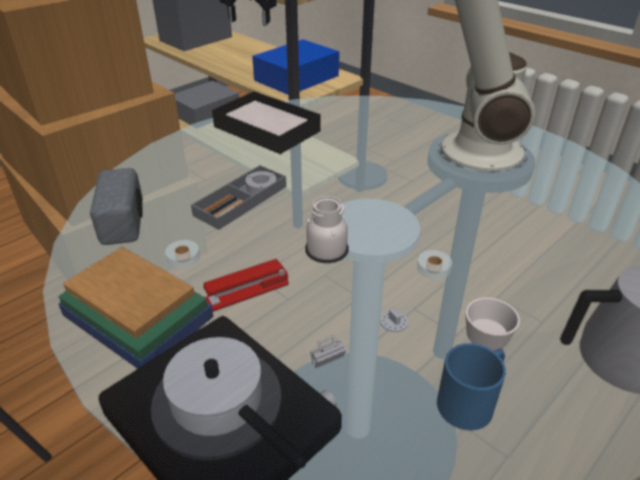

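Top view: plate at (243,238), jar (351,260), ring (486,286) in the case; clip (252,170), tape rolls (258,318) and (433,158). I'll take close crops and depth points next.

```bash
python3 - <<'E'
from h import *
z=np.load("top0.npz"); im,d=z["im"],z["d"]; zs=np.load("scene0.npz"); ims=zs["im"]
c=lambda I,u,v,r:cv2.resize(I[v-r:v+r,u-r:u+r],(390,290) if 0 else (300,300),interpolation=cv2.INTER_CUBIC)
row1=np.hstack([c(im,351,258,30),c(im,243,238,20)]); row2=np.hstack([c(im,484,284,30),c(ims,326,222,40)])
cv2.imwrite("pics/c1.png",np.vstack([row1,row2]))
W=cloud("top",d)
for nm,(u,v) in dict(plate=(243,238),jar=(351,258),ring=(486,286),cas=(478,254),tape=(258,318),clip=(252,170),mug=(146,205)).items():
    print(nm,W[v,u].round(1), ray("top",[(u,v)],0).round(0))
def seg(u,v,r,lo,hi):
    S=W[v-r:v+r,u-r:u+r].reshape(-1,3); S=S[(S[:,2]>lo)&(S[:,2]<hi)]
    if len(S)>4:
        print(len(S),"mean",S.mean(0).round(1),"rect",cv2.minAreaRect(S[:,:2].astype(np.float32)),"circ",cv2.minEnclosingCircle(S[:,:2].astype(np.float32)))
print("plate");seg(243,238,18,3,40);print("bar");seg(243,238,18,14,40)
print("jar lip");seg(351,258,30,97,125);print("ring");seg(486,286,30,19,40);print("case");seg(478,254,65,8,40)
E
```

```text
plate [611.3 209.4  24.5] [[616. 214.   0.]]
jar [557.3   0.7  73.1] [[569.  -1.   0.]]
ring [ 503.3 -264.2    3.9] [[ 504. -265.    0.]]
cas [ 563.8 -246.8   27. ] [[ 568. -254.    0.]]
tape [455.6 184.3   0.8] [[456. 184.   0.]]
clip [749.5 191.1  28.3] [[759. 196.   0.]]
mug [691.6 417.8   7. ] [[694. 421.  -0.]]
plate
469 mean [617.5 214.3   8.1] rect ((617.0430908203125, 214.67636108398438), (71.97036743164062, 72.86734008789062), 89.74334716796875) circ ((616.8321533203125, 214.67730712890625), 48.793373107910156)
bar
66 mean [616.7 214.3  24.3] rect ((617.4435424804688, 214.7041015625), (22.301395416259766, 10.208266258239746), 77.01644134521484) circ ((618.082275390625, 214.56427001953125), 11.159443855285645)
jar lip
393 mean [5.562e+02 2.000e-01 1.028e+02] rect ((556.14306640625, 2.4788246154785156), (58.37238311767578, 54.75094223022461), 28.016231536865234) circ ((556.3794555664062, 1.0679887533187866), 30.41963768005371)
ring
1061 mean [ 502.1 -256.2   26. ] rect ((513.0836791992188, -256.34246826171875), (104.01588439941406, 82.45675659179688), 5.44081449508667) circ ((513.9349365234375, -256.5709533691406), 65.47904205322266)
case
2623 mean [ 562.7 -250.4   20.9] rect ((566.8770141601562, -265.25299072265625), (208.99424743652344, 114.0683364868164), 5.721340656280518) circ ((565.2510986328125, -250.69061279296875), 111.00677490234375)
```

View pics/c1.png

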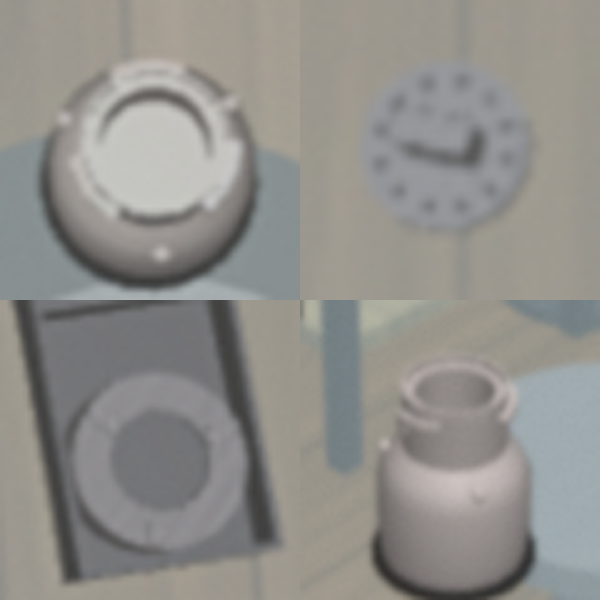

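Crops: the jar's pips are at about crop (63,119), (230,100) and (161,253). The bar direction is clear, and the ring ribs are faint at (230,430), (100,430) and (150,535). I'll refine these numerically.

```bash
cat >> h.py <<'E'
from scipy.optimize import least_squares, minimize
def annulus(P,ri,ro,c0):
    f=lambda c:(lambda r:np.clip(r-ro,0,4)+np.clip(ri-r,0,4))(np.hypot(*(P-c).T))
    g=lambda c:(f(c)**2).sum()+1e-3*((c-c0)**2).sum()
    return minimize(g,c0,method="Nelder-Mead").x
E
python3 - <<'E'
from h import *
def ang(p,c): return np.degrees(np.arctan2(p[1]-c[1],p[0]-c[0]))
for n in("top","scene"):
    z=np.load(n+"0.npz"); im,d=z["im"],z["d"]; W=cloud(n,d).reshape(-1,3)
    J=W[np.hypot(W[:,0]-556,W[:,1]-1)<60]
    L=J[(J[:,2]>104.5)&(J[:,2]<110)]; print(n,"lip",len(L),np.median(L[:,2]).round(1),annulus(L[:,:2],24.5,26.5,np.array([556.,1])).round(1))
    B=J[(J[:,2]>20)&(J[:,2]<48)]; print(" body",len(B),annulus(B[:,:2],38.5,39.5,np.array([556.,1])).round(1))
    N=J[(J[:,2]>74)&(J[:,2]<92)&(np.hypot(J[:,0]-556,J[:,1]-1)<31)]; print(" neck",len(N),annulus(N[:,:2],26.2,26.8,np.array([556.,1])).round(1))
    P=W[np.hypot(W[:,0]-617,W[:,1]-214)<35]
    b=P[(P[:,2]>20)&(P[:,2]<30)]; print(" bar",len(b),b.mean(0).round(1),cv2.minAreaRect(b[:,:2].astype(np.float32)))
    b=P[(P[:,2]>3.5)&(P[:,2]<8)]; b=b[np.hypot(b[:,0]-617,b[:,1]-214)<30]; print(" disk",len(b),annulus(b[:,:2],0,23,np.array([617.,214])).round(1),cv2.minEnclosingCircle(b[:,:2].astype(np.float32)))
    C=W[(abs(W[:,0]-565)<130)&(abs(W[:,1]+255)<70)&(W[:,2]>26)&(W[:,2]<33)]; print(" caserim",len(C),cv2.minAreaRect(C[:,:2].astype(np.float32)))
    Rr=W[(np.hypot(W[:,0]-500,W[:,1]+262)<37)]; 
    r=Rr[(Rr[:,2]>22)&(Rr[:,2]<26.2)]; c=annulus(r[:,:2],19.5,34,np.array([500.,-262])); print(" ring",len(r),np.median(r[:,2]),c.round(1))
    q=Rr[(Rr[:,2]>26.8)&(np.hypot(*(Rr[:,:2]-c).T)<32)]; print("  ribs",[ (int(ang(p,c)),round(float(p[2]),1)) for p in q][:40])
p=[(321+63/5,228+119/5),(321+230/5,228+100/5),(321+161/5,228+253/5)]
for zz in (58,62,66):
    q=ray("top",p,zz); print(zz,[(ang(a,(556.3,.7)).round(1),np.hypot(a[0]-556.3,a[1]-.7).round(1)) for a in q])
ps=[(286+385/300*80-0-300/300*0,0)]
p=[(286+(385-300)/300*80,182+(445-300)/300*80),(286+(478-300)/300*80,182+(495-300)/300*80)]
for zz in (58,62,66):
    q=ray("scene",p,zz); print(zz,[(ang(a,(556.3,.7)).round(1),np.hypot(a[0]-556.3,a[1]-.7).round(1)) for a in q])
p=[(454+160/5,254+160/5),(454+232/5,254+128/5),(454+98/5,254+125/5),(454+150/5,254+235/5)]
q=ray("top",p,26); print("ring",q[0],[ang(a,q[0]).round(1) for a in q[1:]])
E
```

```text
top lip 107 106.1 [556.    0.9]
 body 56 [5.569e+02 3.000e-01]
 neck 105 [547.7   1.5]
 bar 58 [617.2 214.4  25.2] ((617.431640625, 214.704833984375), (22.30377769470215, 10.175332069396973), 77.41263580322266)
 disk 290 [618.6 215.4] ((615.8334350585938, 215.7543487548828), 28.181007385253906)
 caserim 830 ((565.3683471679688, -250.61029052734375), (209.08892822265625, 82.71669006347656), 6.270264148712158)
 ring 429 24.781014446994448 [ 501.6 -259. ]
  ribs [(7, 30.1), (20, 27.1), (-16, 27.8), (29, 27.4), (26, 27.6), (15, 27.2), (2, 27.2), (36, 27.0), (34, 27.2), (-39, 27.4), (22, 26.9), (9, 27.5), (0, 27.0), (-38, 28.3), (18, 30.4), (-47, 27.6), (44, 27.0), (11, 27.3), (-15, 29.0), (-22, 27.3), (55, 27.3), (53, 27.3), (-38, 28.8), (59, 29.2), (53, 26.8), (51, 27.2), (48, 27.0), (45, 27.1), (43, 28.3), (-46, 28.6), (-56, 27.5), (-60, 28.2), (-62, 27.6), (63, 27.1), (57, 27.3), (56, 29.0), (53, 28.7), (-50, 27.4), (-56, 29.3), (-59, 29.5)]
scene lip 58 105.2 [557.1   2.4]
 body 473 [556.1   1.2]
 neck 323 [556.7   1.2]
 bar 71 [618.9 216.8  23.1] ((617.6282348632812, 216.265625), (2
[... 591 characters left out ...]
at64(63.0), np.float64(35.5)), (np.float64(-55.6), np.float64(37.6)), (np.float64(-175.0), np.float64(35.4))]
62 [(np.float64(63.9), np.float64(35.1)), (np.float64(-56.3), np.float64(37.0)), (np.float64(-175.3), np.float64(35.9))]
66 [(np.float64(64.9), np.float64(34.8)), (np.float64(-57.0), np.float64(36.4)), (np.float64(-175.6), np.float64(36.3))]
58 [(np.float64(-65.0), np.float64(35.6)), (np.float64(67.5), np.float64(32.5))]
62 [(np.float64(-56.2), np.float64(34.0)), (np.float64(64.2), np.float64(37.4))]
66 [(np.float64(-46.8), np.float64(33.3)), (np.float64(61.6), np.float64(42.4))]
ring [ 501.34242273 -257.72995508   26.        ] [np.float64(-69.1), np.float64(58.1), np.float64(167.9)]
```

```bash
cat > plan.py <<'E'
import sys; from h import *
# usage: plan.py x y z yang(deg, of tool y) grip [mm per row] -> rows in tool axes, up to 10 per block
def plan(x,y,z,yang,g,step=38):
    s=arm.read_state(); M=R.from_quat(s["ee_rot"]).as_matrix(); p=np.array(s["position"])
    cur=np.degrees(np.arctan2(M[1,1],M[0,1])); dy=(yang-cur+180)%360-180
    T=np.array([x,y,z])-p; n=max(1,int(np.ceil(max(np.linalg.norm(T)/step,abs(dy)/6.8))))
    print("now",p.round(1),"yang",round(cur,1),"tilt",M[:2,2].round(4),"w",round(s["gripper_width"],1),"t",round(s["clock"],2),"F",np.round(s["contact_force"],1),"q6",s["joints"][5].round(2),"n",n)
    rows=[]
    for i in range(n):
        A=R.from_euler("z",dy*i/n,degrees=True).as_matrix()@M
        rows.append([*(A.T@T/n/10).round(2).tolist(),round(-np.radians(dy)/n,3),g])
    for k in range(0,n,10): print(rows[k:k+10])
if __name__=="__main__": plan(*map(float,sys.argv[1:]))
E
python3 plan.py 617.3 214.7 130 167.4 0.5
```

```text
now [ 251.1 -571.8  230.3] yang 113.7 tilt [-0.0009  0.0018] w 85.2 t 0.1 F [-0.4  0.3  0.3] q6 -0.26 n 23
[[-2.83, 2.49, 0.44, np.float64(-0.041), 0.5], [-2.93, 2.37, 0.44, np.float64(-0.041), 0.5], [-3.03, 2.25, 0.44, np.float64(-0.041), 0.5], [-3.11, 2.13, 0.44, np.float64(-0.041), 0.5], [-3.2, 2.0, 0.44, np.float64(-0.041), 0.5], [-3.28, 1.87, 0.44, np.float64(-0.041), 0.5], [-3.35, 1.73, 0.44, np.float64(-0.041), 0.5], [-3.42, 1.59, 0.44, np.float64(-0.041), 0.5], [-3.48, 1.45, 0.44, np.float64(-0.041), 0.5], [-3.54, 1.31, 0.44, np.float64(-0.041), 0.5]]
[[-3.59, 1.16, 0.44, np.float64(-0.041), 0.5], [-3.63, 1.02, 0.44, np.float64(-0.041), 0.5], [-3.67, 0.87, 0.44, np.float64(-0.041), 0.5], [-3.7, 0.72, 0.44, np.float64(-0.041), 0.5], [-3.73, 0.57, 0.44, np.float64(-0.041), 0.5], [-3.75, 0.41, 0.44, np.float64(-0.041), 0.5], [-3.76, 0.26, 0.44, np.float64(-0.041), 0.5], [-3.77, 0.11, 0.44, np.float64(-0.041), 0.5], [-3.77, -0.05, 0.44, np.float64(-0.041), 0.5], [-3.77, -0.2, 0.44, np.float64(-0.041), 0.5]]
[[-3.76, -0.35, 0.44, np.float64(-0.041), 0.5], [-3.74, -0.51, 0.43, np.float64(-0.041), 0.5], [-3.71, -0.66, 0.43, np.float64(-0.041), 0.5]]
```

Request:
send_rows([
  [[-2.8,2.5,0.4,-0.04,0.5],[-2.9,2.4,0.4,-0.04,0.5],[-3.0,2.3,0.4,-0.04,0.5],[-3.1,2.1,0.4,-0.04,0.5],[-3.2,2.0,0.4,-0.04,0.5],[-3.3,1.9,0.4,-0.04,0.5],[-3.4,1.7,0.4,-0.04,0.5],[-3.4,1.6,0.4,-0.04,0.5],[-3.5,1.4,0.4,-0.04,0.5],[-3.5,1.3,0.4,-0.04,0.5]],
])

```text
clock: 0.93
position: [410.2, -220.6, 183.8]
ee_rot: [-0.398, 0.918, 0.004, -0.002]
contact_force: [1.3, -0.8, -0.4]
gripper_width: 42.5
```

Request:
send_rows([
  [[-3.6,1.2,0.4,-0.04,0.5],[-3.6,1.0,0.4,-0.04,0.5],[-3.7,0.9,0.4,-0.04,0.5],[-3.7,0.7,0.4,-0.04,0.5],[-3.7,0.6,0.4,-0.04,0.5],[-3.8,0.4,0.4,-0.04,0.5],[-3.8,0.3,0.4,-0.04,0.5],[-3.8,0.1,0.4,-0.04,0.5],[-3.8,0,0.4,-0.04,0.5],[-3.8,-0.2,0.4,-0.04,0.5]],
])

```text
clock: 1.77
position: [568.5, 143.6, 140.7]
ee_rot: [-0.581, 0.814, 0.005, -0.003]
contact_force: [1.1, -1.1, 0.9]
gripper_width: 42.5
```

```bash
python3 plan.py 617.3 214.7 60 167.4 0.5
```

```text
now [568.5 143.6 140.7] yang 161.1 tilt [-0.0112  0.0047] w 42.5 t 1.77 F [ 1.1 -1.1  0.9] q6 -0.84 n 4
[[-2.08, -0.6, 2.01, np.float64(-0.028), 0.5], [-2.06, -0.66, 2.01, np.float64(-0.028), 0.5], [-2.04, -0.72, 2.01, np.float64(-0.028), 0.5], [-2.02, -0.77, 2.01, np.float64(-0.028), 0.5]]
```

Request:
send_rows([
  [[-2.1,-0.6,2.0,-0.03,0.5],[-2.1,-0.7,2.0,-0.03,0.5],[-2.0,-0.7,2.0,-0.03,0.5],[-2.0,-0.8,2.0,-0.03,0.5],[0,0,0,0,0.5]],
])

```text
clock: 2.18
position: [621.2, 227.1, 54.6]
ee_rot: [-0.635, 0.772, 0.005, -0.002]
contact_force: [-0.3, -1.2, -0.4]
gripper_width: 42.6
```

```bash
python3 plan.py 617.3 214.7 8 167.4 0.5
```

```text
now [621.2 227.1  54.6] yang 168.9 tilt [-0.0095  0.0052] w 42.6 t 2.18 F [-0.3 -1.2 -0.4] q6 -0.78 n 2
[[0.65, 0.05, 2.33, np.float64(0.013), 0.5], [0.66, 0.04, 2.33, np.float64(0.013), 0.5]]
```

Request:
send_rows([
  [[1.3,0.1,1.5,0.026,0.5],[0,0,0,0,0.5]],
])

```text
clock: 2.35
position: [616.5, 215.3, 36.1]
ee_rot: [-0.625, 0.78, 0.005, -0.005]
contact_force: [-1.1, -1.0, -2.3]
gripper_width: 42.7
```

```bash
python3 plan.py 617.3 214.7 9 167.4 0.5; python3 - <<'E'
from h import *
im,d=optics.get_image("scene"); c=proj("scene",[[617,215,20]])[0].astype(int); print(c)
cv2.imwrite("pics/s1.png",cv2.resize(im[c[1]-80:c[1]+40,c[0]-80:c[0]+80],(800,600),interpolation=cv2.INTER_CUBIC))
E
```

```text
now [616.5 215.3  36.1] yang 167.4 tilt [-0.0139  0.0028] w 42.7 t 2.35 F [-1.1 -1.  -2.3] q6 -0.79 n 1
[[0.04, -0.13, 2.71, np.float64(0.001), 0.5]]
[394 312]
```

View pics/s1.png

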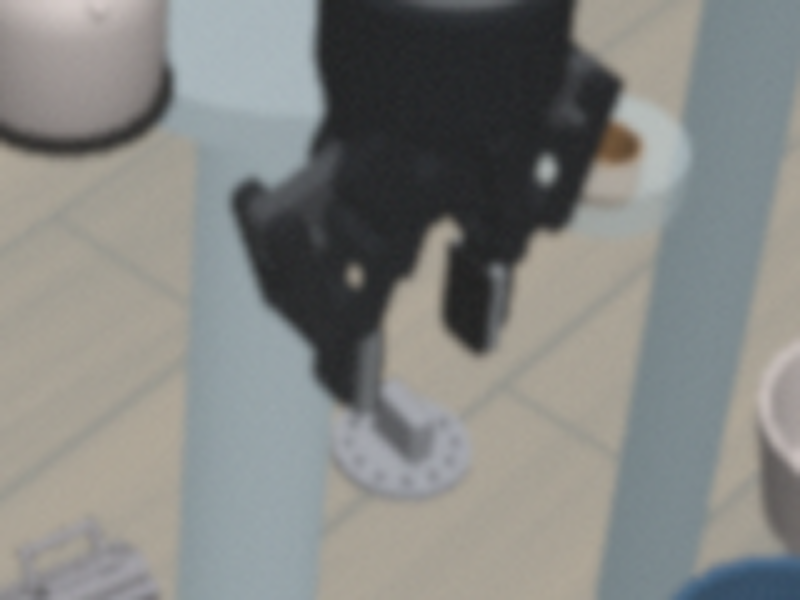

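The picture shows the jaws straddling the bar at crop (400,425), along the right direction. I'll descend and close.

Request:
send_rows([
  [[0.0,-0.1,1.3,0,0.5],[0,0,1.0,0,0.4],[0,0,0.2,0,0.3]],
])

```text
clock: 2.65
position: [621.8, 217.4, 16.1]
ee_rot: [-0.627, 0.779, 0.004, 0.002]
contact_force: [-0.0, -0.4, -0.4]
gripper_width: 25.7
```

```bash
python3 plan.py 617.3 214.7 9 167.4 0.5
```

```text
now [621.8 217.4  16.1] yang 167.6 tilt [-0.0022  0.0075] w 25.7 t 2.65 F [-0.  -0.4 -0.4] q6 -0.79 n 1
[[0.36, 0.38, 0.7, np.float64(0.004), 0.5]]
```

Request:
send_rows([
  [[0.35,0.4,0.3,0,0.3],[0,0,0.2,0,0.3]],
])

```text
clock: 2.82
position: [617.0, 214.7, 11.1]
ee_rot: [-0.627, 0.779, 0.004, 0.002]
contact_force: [-1.2, 0.7, 0.1]
gripper_width: 25.3
```

```bash
python3 plan.py 617.3 214.7 9 167.4 0.5
```

```text
now [617.  214.7  11.1] yang 167.6 tilt [-0.0015  0.0079] w 25.3 t 2.82 F [-1.2  0.7  0.1] q6 -0.79 n 1
[[-0.01, -0.03, 0.21, np.float64(0.004), 0.5]]
```

Request:
send_rows([
  [[0,0,0.1,0,0.1],[0,0,0,0,0.0],[0,0,0,0,0.0],[0,0,0,0,0.0],[0,0,0,0,0.0]],
])

```text
clock: 3.23
position: [617.4, 214.9, 11.6]
ee_rot: [-0.627, 0.779, 0.003, 0.003]
contact_force: [-0.3, -0.0, -1.3]
gripper_width: 8.4
```

```bash
python3 plan.py 617 214.5 60 167.4 0; python3 plan.py 556 0.5 160 180 0
```

```text
now [617.4 214.9  11.6] yang 167.7 tilt [0.0008 0.0091] w 8.4 t 3.23 F [-0.3 -0.  -1.3] q6 -0.79 n 2
[[0.0, 0.02, -2.42, np.float64(0.002), 0.0], [0.0, 0.02, -2.42, np.float64(0.002), 0.0]]
now [617.4 214.9  11.6] yang 167.7 tilt [0.0008 0.0091] w 8.4 t 3.23 F [-0.3 -0.  -1.3] q6 -0.79 n 8
[[2.77, 0.18, -1.88, np.float64(-0.027), 0.0], [2.76, 0.25, -1.88, np.float64(-0.027), 0.0], [2.75, 0.33, -1.88, np.float64(-0.027), 0.0], [2.74, 0.4, -1.88, np.float64(-0.027), 0.0], [2.73, 0.48, -1.88, np.float64(-0.027), 0.0], [2.72, 0.55, -1.88, np.float64(-0.027), 0.0], [2.7, 0.62, -1.88, np.float64(-0.027), 0.0], [2.68, 0.7, -1.88, np.float64(-0.027), 0.0]]
```

Request:
send_rows([
  [[0,0,-1.5,0,0],[0,0,-2.5,0,0],[1.0,0,-3.5,0,0],[2.0,0.1,-3.5,0,0],[2.7,0.2,-3.0,0,0],[2.7,0.3,-1.5,0,0],[2.7,0.3,0,0,0],[2.7,0.3,0,0,0],[2.0,0.3,0,0,0]],
])

```text
clock: 3.98
position: [569.6, 60.7, 173.4]
ee_rot: [-0.63, 0.777, 0.001, 0.004]
contact_force: [-0.7, -0.9, -0.3]
gripper_width: 8.0
```

```bash
python3 plan.py 556 0.5 150 167.5 0 25
```

```text
now [569.6  60.7 173.4] yang 168.1 tilt [0.0047 0.0073] w 8.0 t 3.98 F [-0.7 -0.9 -0.3] q6 -0.59 n 3
[[2.06, 0.03, 0.76, np.float64(0.003), 0.0], [2.06, 0.02, 0.76, np.float64(0.003), 0.0], [2.06, 0.02, 0.76, np.float64(0.003), 0.0]]
```

Request:
send_rows([
  [[2.0,0,1.0,0,0],[1.5,0,1.0,0,0],[0.8,0,0.8,0,0],[0,0,0,0,0],[0,0,0,0,0]],
])

```text
clock: 4.4
position: [559.1, 13.5, 147.1]
ee_rot: [-0.628, 0.778, 0.001, 0.007]
contact_force: [0.3, -0.1, 0.2]
gripper_width: 8.3
```

```bash
python3 plan.py 556 0.5 140 167.5 0 25
```

```text
now [559.1  13.5 147.1] yang 167.8 tilt [0.0096 0.0092] w 8.3 t 4.4 F [ 0.3 -0.1  0.2] q6 -0.52 n 1
[[1.34, 0.03, 0.69, np.float64(0.005), 0.0]]
```

Request:
send_rows([
  [[1.3,0,0.6,0,0],[0,0,0,0,0],[0,0,0,0,0]],
])

```text
clock: 4.65
position: [557.7, 1.9, 141.0]
ee_rot: [-0.629, 0.777, 0.0, 0.007]
contact_force: [-0.1, 0.1, -0.5]
gripper_width: 8.6
```

```bash
python3 plan.py 556 0.5 140 167.5 0 25; python3 - <<'E'
from h import *
s=arm.read_state(); p=s["position"]
out=[]
for n in("top","scene"):
    im,d=optics.get_image(n); np.savez(n+"1.npz",im=im,d=d); W=cloud(n,d).reshape(-1,3)
    c0=p[:2]
    P=W[(np.hypot(*(W[:,:2]-c0).T)<35)&(W[:,2]>p[2]-11.6-3)&(W[:,2]<p[2]-11.6+8)]
    print(n,"plate",len(P),np.median(P[:,2]).round(1) if len(P) else 0, annulus(P[:,:2],0,23,c0.copy()).round(1), cv2.minEnclosingCircle(P[:,:2].astype(np.float32)) if len(P) else 0)
    N=W[(np.hypot(*(W[:,:2]-[556.3,1]).T)<31)&(W[:,2]>74)&(W[:,2]<92)]; 
    if len(N): print(" neck",len(N),annulus(N[:,:2],26.2,26.8,np.array([556.,1])).round(1))
    c=proj(n,[[556,1,115]])[0].astype(int); out.append(cv2.resize(im[c[1]-40:c[1]+40,c[0]-30:c[0]+30],(390,520),interpolation=cv2.INTER_CUBIC))
cv2.imwrite("pics/s2.png",np.hstack(out))
E
```

```text
now [557.7   1.9 141. ] yang 167.9 tilt [0.0112 0.0094] w 8.6 t 4.65 F [-0.1  0.1 -0.5] q6 -0.5 n 1
[[0.17, 0.14, 0.1, np.float64(0.008), 0.0]]
top plate 6 135.8 [557.7   1.9] ((542.7261962890625, 6.918972492218018), 14.901262283325195)
 neck 7 [559.1  -6.1]
scene plate 222 134.6 [559.5   4.8] ((559.176025390625, 4.369571685791016), 24.43977165222168)
 neck 330 [556.6   1.4]
```

View pics/s2.png

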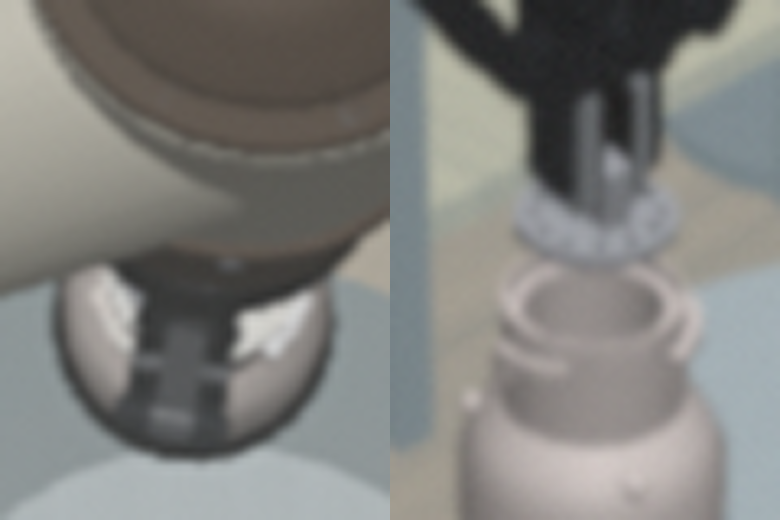

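The picture shows the plate held level above the mouth, nearly concentric: plate at crop x≈597, mouth at x≈595. The target is TCP ≈ (556,0). I'll lower it gently.

Request:
send_rows([
  [[0.22,0.13,0.8,0,0],[0,0,0.4,0,0],[0,0,0,0,0],[0,0,0,0,0]],
])

```text
clock: 5.08
position: [556.2, 1.3, 127.8]
ee_rot: [-0.63, 0.777, 0.0, 0.007]
contact_force: [-0.7, 0.4, -0.1]
gripper_width: 8.2
```

```bash
python3 plan.py 556 0 115 167.5 0 4
```

```text
now [556.2   1.3 127.8] yang 168.0 tilt [0.0114 0.0097] w 8.2 t 5.08 F [-0.7  0.4 -0.1] q6 -0.49 n 4
[[0.04, 0.0, 0.32, np.float64(0.002), 0.0], [0.04, 0.0, 0.32, np.float64(0.002), 0.0], [0.04, 0.0, 0.32, np.float64(0.002), 0.0], [0.04, 0.0, 0.32, np.float64(0.002), 0.0]]
```

Request:
send_rows([
  [[0.12,0,0.4,0,0],[0.0,0,0.3,0,0],[0,0,0.2,0,0]],
])

```text
clock: 5.33
position: [556.5, 0.5, 118.4]
ee_rot: [-0.63, 0.777, -0.0, 0.008]
contact_force: [0.5, -0.3, -0.4]
gripper_width: 8.0
```

```bash
python3 plan.py 556 0 113.5 167.5 0 4
```

```text
now [5.565e+02 5.000e-01 1.184e+02] yang 168.1 tilt [0.0124 0.0099] w 8.0 t 5.33 F [ 0.5 -0.3 -0.4] q6 -0.49 n 2
[[0.03, 0.02, 0.25, np.float64(0.005), 0.0], [0.03, 0.02, 0.25, np.float64(0.005), 0.0]]
```

Request:
send_rows([
  [[0.05,0.04,0.2,0,0],[0,0,0.2,0,0]],
])

```text
clock: 5.5
position: [555.9, 0.0, 113.8]
ee_rot: [-0.63, 0.777, -0.0, 0.008]
contact_force: [-0.1, 0.0, -0.9]
gripper_width: 8.2
```

Request:
send_rows([
  [[0,0,0.1,0,0],[0,0,0.05,0,0]],
])

```text
clock: 5.67
position: [555.9, 0.0, 112.4]
ee_rot: [-0.63, 0.777, -0.0, 0.008]
contact_force: [-2.5, 1.1, 6.7]
gripper_width: 8.3
```

Request:
send_rows([
  [[0,0,0,0,0.2],[0,0,0,0,0.3],[0,0,0,0,0.4],[0,0,-0.5,0,0.5],[0,0,-2.0,0,0.5],[0,0,-3.0,0,0.4]],
])

```text
clock: 6.17
position: [551.5, -1.2, 163.0]
ee_rot: [-0.629, 0.777, 0.003, 0.002]
contact_force: [0.6, 0.2, -0.2]
gripper_width: 34.7
```

```bash
python3 plan.py 526 -255 150 186.3 0.35
```

```text
now [551.5  -1.2 163. ] yang 168.0 tilt [-0.0013  0.0074] w 34.7 t 6.17 F [ 0.6  0.2 -0.2] q6 -0.49 n 7
[[3.62, -0.4, 0.16, np.float64(-0.046), 0.35], [3.64, -0.23, 0.16, np.float64(-0.046), 0.35], [3.65, -0.07, 0.16, np.float64(-0.046), 0.35], [3.64, 0.1, 0.16, np.float64(-0.046), 0.35], [3.64, 0.27, 0.16, np.float64(-0.046), 0.35], [3.62, 0.43, 0.16, np.float64(-0.046), 0.35], [3.6, 0.6, 0.16, np.float64(-0.046), 0.35]]
```

Request:
send_rows([
  [[3.6,-0.4,0,-0.046,0.33],[3.6,-0.2,0.2,-0.046,0.33],[3.6,-0.1,0.2,-0.046,0.33],[3.6,0.1,0.5,-0.046,0.33],[3.6,0.3,0.8,-0.046,0.33],[3.2,0.4,0.8,-0.046,0.33],[2.0,0.5,0.8,-0.046,0.33],[0.5,0,0,0,0.33],[0,0,0,0,0.33]],
])

```text
clock: 6.92
position: [537.0, -246.8, 139.8]
ee_rot: [0.754, -0.657, 0.007, -0.011]
contact_force: [0.2, 0.1, 0.5]
gripper_width: 28.2
```

```bash
python3 plan.py 526 -255.3 60 186.3 0.33 25; python3 - <<'E'
from h import *
s=arm.read_state(); out=[]
for n,c in(("top",[556,0,115]),("scene",[556,0,115])):
    im,d=optics.get_image(n); W=cloud(n,d).reshape(-1,3)
    P=W[(np.hypot(*(W[:,:2]-[556,0]).T)<24)&(W[:,2]>98)]; b=P[P[:,2]>120]
    print(n,len(P),"floor/plate z med",np.median(P[P[:,2]<115][:,2]),"bar",b.mean(0) if len(b) else 0)
    Q=P[(P[:,2]<113)&(np.hypot(*(P[:,:2]-[556,0]).T)<20)]; A=np.c_[Q[:,:2]-[556,0],np.ones(len(Q))]; print(" plane",np.linalg.lstsq(A,Q[:,2],rcond=None)[0].round(3))
    c=proj(n,[c])[0].astype(int); out.append(cv2.resize(im[c[1]-40:c[1]+40,c[0]-30:c[0]+30],(390,520),interpolation=cv2.INTER_CUBIC))
cv2.imwrite("pics/s3.png",np.hstack(out))
E
```

```text
now [ 537.  -246.8  139.8] yang -172.2 tilt [0.0247 0.0069] w 28.2 t 6.92 F [0.2 0.1 0.5] q6 0.31 n 4
[[0.18, 0.35, 1.99, np.float64(0.007), 0.33], [0.18, 0.35, 1.99, np.float64(0.007), 0.33], [0.18, 0.35, 1.99, np.float64(0.007), 0.33], [0.19, 0.35, 1.99, np.float64(0.007), 0.33]]
top 592 floor/plate z med 107.33006413545856 bar [555.75918751  -4.78201    205.65301805]
 plane [ 8.00000e-03 -6.00000e-03  1.07626e+02]
scene 534 floor/plate z med 106.19060169803254 bar [556.44229462 -15.65422283 363.44351133]
 plane [2.1000e-02 2.4000e-02 1.0675e+02]
```

View pics/s3.png

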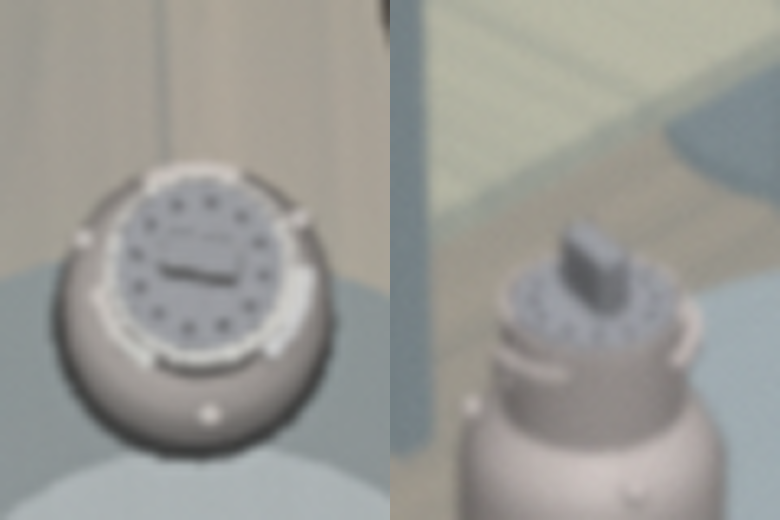

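Plate is seated: flat at z≈107, bar up, and the white lip is visible all round. Next is the ring.

Request:
send_rows([
  [[0.3,0.9,1.8,0.01,0.33],[0.3,0.3,2.0,0,0.33],[0,0,2.0,0,0.33],[0,0,1.0,0,0.33],[0,0,0,0,0.33]],
])

```text
clock: 7.43
position: [532.7, -246.7, 74.8]
ee_rot: [0.753, -0.658, 0.011, -0.014]
contact_force: [-0.3, -0.7, 0.0]
gripper_width: 28.1
```

```bash
python3 plan.py 526 -255.3 35 186.3 0.33 25
```

```text
now [ 532.7 -246.7   74.8] yang -172.2 tilt [0.0354 0.0055] w 28.1 t 7.43 F [-0.3 -0.7  0. ] q6 0.31 n 2
[[0.38, 0.46, 1.98, np.float64(0.013), 0.33], [0.39, 0.46, 1.98, np.float64(0.013), 0.33]]
```

Request:
send_rows([
  [[0.8,0.9,0.5,0.025,0.33],[0,0,0.5,0,0.33],[0,0,0.5,0,0.33]],
])

```text
clock: 7.68
position: [527.9, -254.8, 61.9]
ee_rot: [0.746, -0.666, 0.014, -0.015]
contact_force: [0.9, -0.0, 0.2]
gripper_width: 28.0
```

```bash
python3 plan.py 526 -255.3 35 186.3 0.33 25; python3 - <<'E'
from h import *
im,d=optics.get_image("top"); c=proj("top",[[515,-257,25]])[0].astype(int)
a=cv2.resize(im[c[1]-30:c[1]+30,c[0]-25:c[0]+25],(400,480),interpolation=cv2.INTER_CUBIC)
im,d=optics.get_image("scene"); c=proj("scene",[[515,-257,30]])[0].astype(int)
b=cv2.resize(im[c[1]-30:c[1]+30,c[0]-25:c[0]+25],(400,480),interpolation=cv2.INTER_CUBIC)
cv2.imwrite("pics/s4.png",np.hstack([a,b]))
E
```

```text
now [ 527.9 -254.8   61.9] yang -173.6 tilt [0.0407 0.0039] w 28.0 t 7.68 F [ 0.9 -0.   0.2] q6 0.3 n 2
[[0.01, 0.15, 1.34, np.float64(0.001), 0.33], [0.01, 0.15, 1.34, np.float64(0.001), 0.33]]
```

View pics/s4.png

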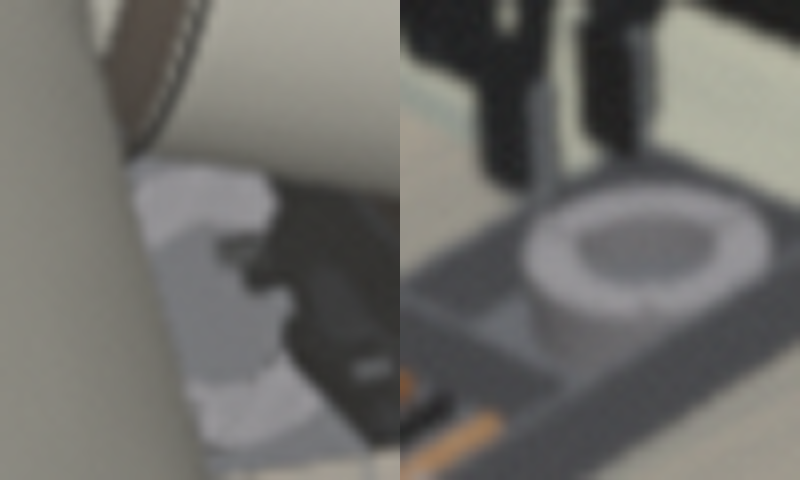

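The view shows the fingers straddling the rim on the partition side (crop (517,190) and (617,150)), roughly centred after the drop. Descending.

Request:
send_rows([
  [[0,0.2,1.2,0,0.33],[0,0.1,1.0,0,0.33],[0,0,0.4,0,0.33]],
])

```text
clock: 8.03
position: [527.2, -255.4, 36.6]
ee_rot: [0.746, -0.666, 0.015, -0.016]
contact_force: [0.1, 0.0, 0.0]
gripper_width: 27.9
```

```bash
python3 plan.py 526 -255.3 9 186.3 0.33 10
```

```text
now [ 527.2 -255.4   36.6] yang -173.5 tilt [0.0442 0.003 ] w 27.9 t 8.03 F [0.1 0.  0. ] q6 0.31 n 3
[[-0.01, 0.08, 0.92, np.float64(0.001), 0.33], [-0.01, 0.08, 0.92, np.float64(0.001), 0.33], [-0.01, 0.08, 0.92, np.float64(0.001), 0.33]]
```

Request:
send_rows([
  [[0,0.15,0.8,0,0.33],[0,0.1,0.8,0,0.33],[0,0.05,0.6,0,0.33]],
])

```text
clock: 8.28
position: [526.1, -256.0, 13.6]
ee_rot: [0.746, -0.666, 0.017, -0.016]
contact_force: [0.8, 0.4, 0.2]
gripper_width: 28.2
```

```bash
python3 plan.py 526 -255.3 8 186.3 0.33 10
```

```text
now [ 526.1 -256.    13.6] yang -173.5 tilt [0.0464 0.0023] w 28.2 t 8.28 F [0.8 0.4 0.2] q6 0.31 n 1
[[-0.07, 0.03, 0.56, np.float64(0.003), 0.33]]
```

Request:
send_rows([
  [[0,0,0.2,0,0.33],[0,0,0,0,0.2],[0,0,0,0,0.1],[0,0,0,0,0.0],[0,0,0,0,0.0],[0,0,0,0,0.0]],
])

```text
clock: 8.78
position: [526.4, -256.0, 10.3]
ee_rot: [0.746, -0.666, 0.016, -0.016]
contact_force: [-0.9, 0.4, -0.2]
gripper_width: 13.6
```

```bash
python3 plan.py 526 -255.3 100 186.3 0 30
```

```text
now [ 526.4 -256.    10.3] yang -173.5 tilt [0.0454 0.0024] w 13.6 t 8.78 F [-0.9  0.4 -0.2] q6 0.31 n 3
[[-0.02, -0.13, -2.99, np.float64(0.001), 0.0], [-0.02, -0.13, -2.99, np.float64(0.001), 0.0], [-0.02, -0.13, -2.99, np.float64(0.001), 0.0]]
```

Request:
send_rows([
  [[0,0,-0.8,0,0],[0,0,-2.0,0,0],[0,0,-3.5,0,0],[0,0,-3.5,0,0],[0,0,-1.0,0,0],[0,0,0,0,0]],
])

```text
clock: 9.28
position: [522.3, -256.4, 124.2]
ee_rot: [0.746, -0.666, 0.017, -0.017]
contact_force: [-0.3, 0.4, -0.5]
gripper_width: 13.7
```

```bash
python3 plan.py 455 -40 110 186.3 0 25; python3 - <<'E'
from h import *
im,d=optics.get_image("scene"); c=proj("scene",[[515,-257,70]])[0].astype(int)
b=cv2.resize(im[c[1]-45:c[1]+45,c[0]-50:c[0]+50],(600,540),interpolation=cv2.INTER_CUBIC)
cv2.imwrite("pics/s5.png",b)
E
```

```text
now [ 522.3 -256.4  124.2] yang -173.5 tilt [0.0478 0.0016] w 13.7 t 9.28 F [-0.3  0.4 -0.5] q6 0.31 n 10
[[-2.23, 0.43, 0.11, np.float64(0.0), 0.0], [-2.23, 0.43, 0.11, np.float64(0.0), 0.0], [-2.23, 0.43, 0.11, np.float64(0.0), 0.0], [-2.23, 0.43, 0.11, np.float64(0.0), 0.0], [-2.23, 0.43, 0.11, np.float64(0.0), 0.0], [-2.23, 0.43, 0.11, np.float64(0.0), 0.0], [-2.23, 0.43, 0.11, np.float64(0.0), 0.0], [-2.23, 0.44, 0.11, np.float64(0.0), 0.0], [-2.23, 0.44, 0.11, np.float64(0.0), 0.0], [-2.22, 0.44, 0.11, np.float64(0.0), 0.0]]
```

View pics/s5.png

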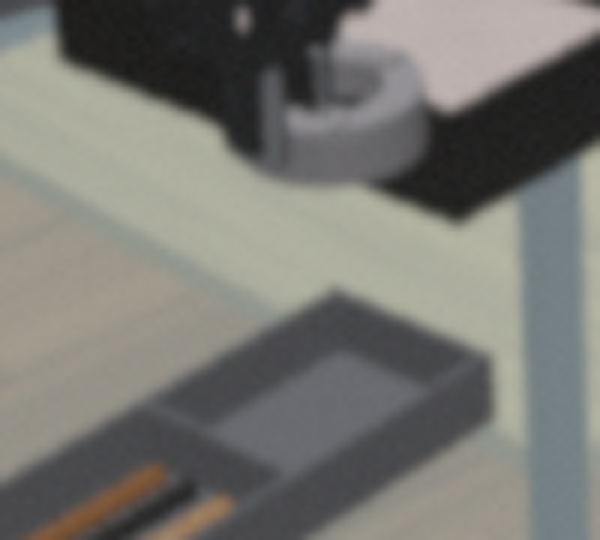

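The picture shows the ring lifted clear of the case, held by its rim. The case is otherwise empty in that half. Carrying it to the free table.

Request:
send_rows([
  [[-1.8,0.4,0,0,0],[-2.3,0.5,0,0,0],[-2.3,0.5,0.2,0,0],[-2.3,0.5,0.5,0,0],[-2.3,0.5,0.8,0,0],[-2.3,0.5,1.0,0,0],[-2.3,0.4,1.0,0,0],[-1.8,0.4,1.0,0,0],[-1.0,0.2,0.5,0,0],[0,0,0,0,0]],
])

```text
clock: 10.17
position: [454.4, -72.4, 60.1]
ee_rot: [0.744, -0.668, 0.011, -0.01]
contact_force: [-1.4, 1.0, -0.6]
gripper_width: 13.7
```

```bash
python3 plan.py 455 -40 40 186.3 0 25
```

```text
now [454.4 -72.4  60.1] yang -173.9 tilt [0.0308 0.0005] w 13.7 t 10.17 F [-1.4  1.  -0.6] q6 -0.1 n 2
[[-1.61, -0.17, 1.01, np.float64(-0.002), 0.0], [-1.61, -0.17, 1.01, np.float64(-0.002), 0.0]]
```

Request:
send_rows([
  [[-1.0,0,1.0,0,0],[-0.6,0,1.2,0,0],[0,0,1.0,0,0],[0,0,0.5,0,0]],
])

```text
clock: 10.5
position: [452.8, -56.4, 20.7]
ee_rot: [0.744, -0.668, 0.011, -0.009]
contact_force: [-1.1, 0.1, -0.4]
gripper_width: 13.8
```

```bash
python3 plan.py 455 -50 8 186.3 0 10
```

```text
now [452.8 -56.4  20.7] yang -173.8 tilt [ 0.0283 -0.0003] w 13.8 t 10.5 F [-1.1  0.1 -0.4] q6 -0.14 n 2
[[-0.31, -0.12, 0.64, np.float64(-0.001), 0.0], [-0.31, -0.12, 0.64, np.float64(-0.001), 0.0]]
```

Request:
send_rows([
  [[0,0,0.5,0,0],[0,0,0.4,0,0],[0,0,0.2,0,0],[0,0,0.1,0,0]],
])

```text
clock: 10.83
position: [452.8, -58.0, 6.8]
ee_rot: [0.744, -0.668, 0.01, -0.008]
contact_force: [-3.9, 3.1, 16.1]
gripper_width: 13.8
```

Request:
send_rows([
  [[0,0,-0.1,0,0.2],[0,0,0,0,0.3],[0,0,0,0,0.33],[0,0,0,0,0.33],[0,0,-1.5,0,0.33],[0,0,-3.0,0,0.33],[0,0,-3.5,0,0.5],[0,0,-3.0,0,1],[0,0,-2.0,0,1],[2.5,0,0,0,1]],
])

```text
clock: 11.67
position: [452.3, -82.3, 144.9]
ee_rot: [0.745, -0.667, 0.01, -0.008]
contact_force: [1.7, 0.3, 0.4]
gripper_width: 75.0
```

Request:
send_rows([
  [[3.5,0,0,0,1],[3.5,0,0,0,1],[3.0,0,0,0,1],[0,0,0,0,1]],
])

```text
clock: 12.0
position: [466.2, -186.4, 150.6]
ee_rot: [0.746, -0.665, 0.015, -0.012]
contact_force: [-0.7, 0.0, 0.6]
gripper_width: 85.5
```

```bash
cat > ringpos.py <<'E'
from h import *
for n in("top","scene"):
    im,d=optics.get_image(n); np.savez(n+"2.npz",im=im,d=d); W=cloud(n,d).reshape(-1,3)
    P=W[(np.hypot(*(W[:,:2]-[428,-60]).T)<60)&(W[:,2]>19)&(W[:,2]<28)]
    c=annulus(P[:,:2],19.5,34,P[:,:2].mean(0)); print(n,len(P),"z",np.median(P[:,2]).round(1),"c",c.round(1),cv2.minEnclosingCircle(P[:,:2].astype(np.float32)))
    c=proj(n,[[428,-60,22]])[0].astype(int); print(c); cv2.imwrite(f"pics/r_{n}.png",cv2.resize(im[c[1]-30:c[1]+30,c[0]-30:c[0]+30],(390,390),interpolation=cv2.INTER_CUBIC))
cv2.imwrite("pics/s6.png",np.hstack([cv2.imread("pics/r_top.png"),cv2.imread("pics/r_scene.png")]))
E
python3 ringpos.py; python3 plan.py 428 -60 60 186.3 1
```

```text
top 0 z nan c [nan nan] ((0.0, 0.0), 0.0)
[384 328]
scene 240 z 21.5 c [428.4 -59.7] ((428.1789855957031, -59.41489028930664), 35.639076232910156)
[348 200]
now [ 465.2 -183.8  150.1] yang -173.4 tilt [ 0.036  -0.0017] w 85.7 t 12.1 F [ 0.   0.6 -0.1] q6 0.17 n 5
[[-2.56, 0.52, 1.77, np.float64(0.001), 1.0], [-2.56, 0.52, 1.77, np.float64(0.001), 1.0], [-2.56, 0.52, 1.77, np.float64(0.001), 1.0], [-2.55, 0.53, 1.77, np.float64(0.001), 1.0], [-2.55, 0.53, 1.77, np.float64(0.001), 1.0]]ringpos.py:5: RuntimeWarning: Mean of empty slice.
  c=annulus(P[:,:2],19.5,34,P[:,:2].mean(0)); print(n,len(P),"z",np.median(P[:,2]).round(1),"c",c.round(1),cv2.minEnclosingCircle(P[:,:2].astype(np.float32)))
  ret = um.true_divide(
  return _methods._mean(a, axis=axis, dtype=dtype,
  ret = ret.dtype.type(ret / rcount)
```

View pics/s6.png

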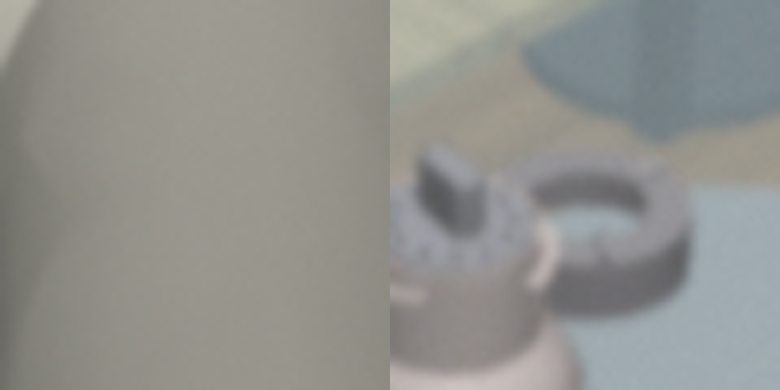

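The scene view shows the ring lying flat on the table at crop (605,210), flange up, ribs visible at (600,245) and (650,170). The arm blocks the top view. I'll centre the ring mechanically by squeezing it along x first, then along y.

Request:
send_rows([
  [[-2.2,0.4,1.5,0,1],[-2.8,0.5,2.0,0,1],[-2.8,0.5,2.0,0,1],[-2.2,0.5,2.0,0,1],[-1.0,0.3,1.5,0,1],[-0.3,0,0.5,0,1],[0,0,0,0,1]],
])

```text
clock: 12.68
position: [432.8, -66.9, 52.4]
ee_rot: [0.748, -0.663, 0.017, -0.013]
contact_force: [-0.3, 0.3, 0.6]
gripper_width: 85.7
```

```bash
python3 plan.py 428 -61 30 186.3 1; python3 - <<'E'
from h import *
q=ray("scene",[(318+(600-390)/6.5,170+245/6.5),(318+(652-390)/6.5,170+165/6.5),(318+(605-390)/6.5,170+208/6.5)],24); print(q.round(1))
for c in ([428.4,-59.7],q[2][:2]): print([np.degrees(np.arctan2(*(a[:2]-c)[::-1])).round() for a in q[:2]])
E
```

```text
now [432.8 -66.9  52.4] yang -173.1 tilt [ 0.0426 -0.0027] w 85.7 t 12.68 F [-0.3  0.3  0.6] q6 -0.13 n 1
[[-0.66, 0.5, 2.22, np.float64(0.01), 1.0]]
[[446.1 -37.2  24. ]
 [399.9 -56.1  24. ]
 [429.4 -50.1  24. ]]
[np.float64(52.0), np.float64(173.0)]
[np.float64(38.0), np.float64(-169.0)]
```

Request:
send_rows([
  [[-0.65,0.5,1.0,0,1],[0,0,0.3,0,1],[0,0,0,0,1]],
])

```text
clock: 12.93
position: [429.8, -59.9, 40.7]
ee_rot: [0.749, -0.662, 0.018, -0.015]
contact_force: [0.7, 0.1, 0.3]
gripper_width: 85.5
```

```bash
python3 plan.py 428 -61 -3 186.3 1 10
```

```text
now [429.8 -59.9  40.7] yang -172.9 tilt [ 0.0464 -0.0022] w 85.5 t 12.93 F [0.7 0.1 0.3] q6 -0.15 n 5
[[0.01, 0.08, 0.87, np.float64(0.003), 1.0], [0.01, 0.08, 0.87, np.float64(0.003), 1.0], [0.01, 0.08, 0.87, np.float64(0.003), 1.0], [0.01, 0.08, 0.87, np.float64(0.003), 1.0], [0.01, 0.08, 0.87, np.float64(0.003), 1.0]]
```

Request:
send_rows([
  [[0,0.15,1.0,0.01,1],[0,0.15,1.0,0,1],[0.0,0.1,0.8,0,1],[0,0,0.5,0,1]],
])

```text
clock: 13.27
position: [433.5, -61.1, 11.3]
ee_rot: [0.745, -0.666, 0.022, -0.02]
contact_force: [-0.1, 0.5, -0.7]
gripper_width: 85.3
```

```bash
python3 plan.py 428 -61 -3 186.3 1 10
```

```text
now [433.5 -61.1  11.3] yang -173.5 tilt [ 0.0587 -0.0002] w 85.3 t 13.27 F [-0.1  0.5 -0.7] q6 -0.17 n 2
[[-0.04, 0.31, 0.7, np.float64(0.001), 1.0], [-0.04, 0.31, 0.7, np.float64(0.001), 1.0]]
```

Request:
send_rows([
  [[0,0.6,0.5,0,1],[0,0.1,0.3,0,1]],
])

```text
clock: 13.43
position: [428.5, -62.4, 3.2]
ee_rot: [0.745, -0.666, 0.023, -0.021]
contact_force: [-0.9, 0.9, 1.1]
gripper_width: 85.6
```

Request:
send_rows([
  [[0,0,0.1,0,0.7],[0,0,0,0,0.6],[0,0,0,0,0.6],[0,0,0,0,0.6]],
])

```text
clock: 13.77
position: [428.9, -62.9, 3.7]
ee_rot: [0.745, -0.666, 0.023, -0.021]
contact_force: [-0.3, 0.2, -1.8]
gripper_width: 65.8
```

```bash
python3 plan.py 428 -61 -3 276.3 1 10
```

```text
now [428.9 -62.9   3.7] yang -173.6 tilt [ 0.0625 -0.0001] w 65.8 t 13.77 F [-0.3  0.2 -1.8] q6 -0.17 n 14
[[-0.01, 0.01, 0.05, np.float64(-0.112), 1.0], [-0.02, 0.01, 0.05, np.float64(-0.112), 1.0], [-0.02, 0.0, 0.05, np.float64(-0.112), 1.0], [-0.02, 0.0, 0.05, np.float64(-0.112), 1.0], [-0.02, 0.0, 0.05, np.float64(-0.112), 1.0], [-0.01, -0.0, 0.05, np.float64(-0.112), 1.0], [-0.01, -0.0, 0.05, np.float64(-0.112), 1.0], [-0.01, -0.0, 0.05, np.float64(-0.112), 1.0], [-0.01, -0.01, 0.05, np.float64(-0.112), 1.0], [-0.01, -0.01, 0.05, np.float64(-0.112), 1.0]]
[[-0.01, -0.01, 0.05, np.float64(-0.112), 1.0], [-0.01, -0.01, 0.05, np.float64(-0.112), 1.0], [-0.01, -0.01, 0.05, np.float64(-0.112), 1.0], [-0.01, -0.01, 0.05, np.float64(-0.112), 1.0]]
```

Request:
send_rows([
  [[0,0,0,0,0.9],[0,0,0,0,1],[0,0,-1.0,0,1],[0,0,-1.5,-0.06,1],[0,0,-0.5,-0.12,1],[0,0,0,-0.12,1],[0,0,0,-0.12,1],[0,0,0,-0.12,1],[0,0,0,-0.12,1],[0,0,0,-0.12,1]],
])

```text
clock: 14.6
position: [428.2, -62.7, 36.0]
ee_rot: [0.947, -0.318, 0.031, -0.011]
contact_force: [0.3, 1.0, -0.0]
gripper_width: 85.3
```

Request:
send_rows([
  [[0,0,0,-0.12,1],[0,0,0,-0.12,1],[0,0,0,-0.12,1],[0,0,0,-0.12,1],[0,0,0,-0.12,1],[0,0,0,-0.12,1],[0,0,0,-0.03,1],[0,0,0,0,1]],
])

```text
clock: 15.27
position: [428.7, -62.5, 36.3]
ee_rot: [0.997, 0.069, 0.033, 0.002]
contact_force: [0.2, -0.5, -0.1]
gripper_width: 85.6
```

```bash
python3 plan.py 428.5 -61 10 276.3 1 10
```

```text
now [428.7 -62.5  36.3] yang -82.1 tilt [0.0668 0.0009] w 85.6 t 15.27 F [ 0.2 -0.5 -0.1] q6 1.43 n 3
[[-0.06, -0.06, 0.88, np.float64(0.009), 1.0], [-0.06, -0.06, 0.88, np.float64(0.009), 1.0], [-0.06, -0.06, 0.88, np.float64(0.009), 1.0]]
```

Request:
send_rows([
  [[-0.1,0,0.8,0,1],[-0.1,0,0.8,0,1],[-0.1,0,0.6,0,1],[0,0,0.2,0,1]],
])

```text
clock: 15.6
position: [428.6, -62.6, 12.2]
ee_rot: [0.997, 0.067, 0.035, 0.002]
contact_force: [-0.3, -0.4, -0.7]
gripper_width: 85.5
```

```bash
python3 plan.py 429 -61 1 278 1 10
```

```text
now [428.6 -62.6  12.2] yang -82.3 tilt [0.0704 0.0017] w 85.5 t 15.6 F [-0.3 -0.4 -0.7] q6 1.42 n 2
[[-0.01, -0.08, 0.56, np.float64(-0.003), 1.0], [-0.01, -0.08, 0.56, np.float64(-0.003), 1.0]]
```

Request:
send_rows([
  [[-0.05,0,0.7,0,1],[0,0,0.3,0,1],[0,0,0,0,0.8],[0,0,0,0,0.6],[0,0,0,0,0.5],[0,0,0,0,0.5],[0,0,0,0,0.5]],
])

```text
clock: 16.18
position: [429.1, -62.6, 1.9]
ee_rot: [0.997, 0.067, 0.035, 0.002]
contact_force: [-0.1, 0.5, -0.9]
gripper_width: 66.3
```

```bash
python3 plan.py 429 -61 150 278 0.5 30
```

```text
now [429.1 -62.6   1.9] yang -82.4 tilt [0.0702 0.0013] w 66.3 t 16.18 F [-0.1  0.5 -0.9] q6 1.41 n 5
[[0.21, -0.01, -2.95, np.float64(-0.001), 0.5], [0.21, -0.01, -2.95, np.float64(-0.001), 0.5], [0.21, -0.01, -2.95, np.float64(-0.001), 0.5], [0.21, -0.01, -2.95, np.float64(-0.001), 0.5], [0.21, -0.01, -2.95, np.float64(-0.001), 0.5]]
```

Request:
send_rows([
  [[0.1,0,-1.0,0,0.5],[0.2,0,-2.5,0,0.5],[0.2,0,-3.5,0,0.5],[0.2,0,-3.5,0,0.5],[0.2,0,-3.5,-0.05,0.5],[0.1,0,-2.0,-0.05,0.5],[0,0,0,-0.05,0.5],[0,0,0,-0.05,0.5],[0,0,0,0,0.5]],
])

```text
clock: 16.93
position: [426.7, -61.7, 170.8]
ee_rot: [0.985, 0.17, 0.034, 0.005]
contact_force: [-0.4, -0.0, -0.6]
gripper_width: 66.3
```

```bash
python3 plan.py 556.8 0.3 155 289.5 0.5 20
```

```text
now [426.7 -61.7 170.8] yang -70.5 tilt [0.069  0.0014] w 66.3 t 16.93 F [-0.4 -0.  -0.6] q6 1.65 n 8
[[1.78, -0.19, 0.31, np.float64(0.0), 0.5], [1.78, -0.19, 0.31, np.float64(0.0), 0.5], [1.78, -0.19, 0.31, np.float64(0.0), 0.5], [1.78, -0.19, 0.31, np.float64(0.0), 0.5], [1.78, -0.19, 0.31, np.float64(0.0), 0.5], [1.78, -0.19, 0.31, np.float64(0.0), 0.5], [1.78, -0.19, 0.31, np.float64(0.0), 0.5], [1.78, -0.19, 0.31, np.float64(0.0), 0.5]]
```

Request:
send_rows([
  [[1.5,-0.2,0.1,0,0.5],[2.0,-0.2,0.1,0,0.5],[2.2,-0.2,0.1,0,0.5],[2.2,-0.2,0.1,0,0.5],[2.0,-0.2,0.1,0,0.5],[1.5,-0.2,0,0,0.5],[0.8,-0.1,0,0,0.5],[0.3,0,0,0,0.5],[0,0,0,0,0.5]],
])

```text
clock: 17.68
position: [539.8, -7.1, 168.2]
ee_rot: [0.986, 0.162, 0.029, 0.004]
contact_force: [-0.4, 0.5, -1.4]
gripper_width: 66.3
```

```bash
python3 plan.py 556.8 0.3 150 289.5 0.5 20
```

```text
now [539.8  -7.1 168.2] yang -71.3 tilt [0.0578 0.0008] w 66.3 t 17.68 F [-0.4  0.5 -1.4] q6 1.59 n 2
[[0.87, -0.09, 0.96, np.float64(-0.007), 0.5], [0.87, -0.09, 0.96, np.float64(-0.007), 0.5]]
```

Request:
send_rows([
  [[1.0,-0.1,0.6,0,0.5],[0.6,-0.1,0.6,0,0.5],[0,0,0.3,0,0.5],[0,0,0,0,0.5]],
])

```text
clock: 18.02
position: [553.9, -0.4, 151.9]
ee_rot: [0.987, 0.161, 0.027, 0.004]
contact_force: [-1.5, -0.4, -0.0]
gripper_width: 66.0
```

```bash
python3 plan.py 556.5 0.3 150 289.5 0.5 20; python3 - <<'E'
from h import *
p=arm.read_state()["position"]
im,d=optics.get_image("scene"); W=cloud("scene",d).reshape(-1,3); zt=p[2]-1.9+22
P=W[(np.hypot(*(W[:,:2]-p[:2]).T)<38)&(abs(W[:,2]-zt)<3)]
print(len(P),annulus(P[:,:2],19.5,34,p[:2].copy()),np.median(P[:,2]),zt)
c=proj("scene",[[556,0,125]])[0].astype(int)
cv2.imwrite("pics/s7.png",cv2.resize(im[c[1]-45:c[1]+45,c[0]-45:c[0]+45],(590,590),interpolation=cv2.INTER_CUBIC))
E
```

```text
now [ 5.539e+02 -4.000e-01  1.519e+02] yang -71.5 tilt [0.055  0.0007] w 66.0 t 18.02 F [-1.5 -0.4 -0. ] q6 1.58 n 1
[[0.26, 0.01, 0.2, np.float64(-0.017), 0.5]]
454 [555.11482993   0.70440572] 171.5003988212834 171.96437207593274
```

View pics/s7.png

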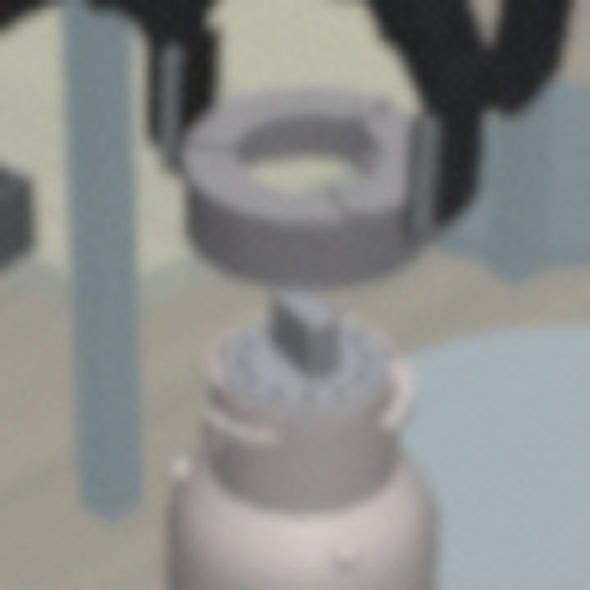

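The view shows the ring held level above the plate. Its ribs at crop (345,205) and (215,150) stand above the pips at (345,555) and (180,467), so the lugs line up with the gaps. Lowering.

Request:
send_rows([
  [[0.35,0,0.8,0,0.5],[0.05,0,1.0,0,0.5],[0.05,0,0.8,0,0.5],[0,0,0.3,0,0.5],[0,0,0,0,0.5]],
])

```text
clock: 18.48
position: [559.4, 0.6, 120.4]
ee_rot: [0.987, 0.161, 0.027, 0.004]
contact_force: [-0.2, 0.3, -0.1]
gripper_width: 66.0
```

```bash
python3 plan.py 556.2 0.5 112 289.5 0.5 5
```

```text
now [559.4   0.6 120.4] yang -71.5 tilt [0.0548 0.0007] w 66.0 t 18.48 F [-0.2  0.3 -0.1] q6 1.58 n 2
[[-0.17, -0.05, 0.41, np.float64(-0.009), 0.5], [-0.17, -0.05, 0.41, np.float64(-0.009), 0.5]]
```

Request:
send_rows([
  [[-0.32,-0.1,0.4,0,0.5],[-0.03,0,0.2,0,0.5],[0,0,0,0,0.5]],
])

```text
clock: 18.73
position: [555.5, 0.3, 113.2]
ee_rot: [0.987, 0.161, 0.027, 0.004]
contact_force: [0.6, 0.5, -1.0]
gripper_width: 66.1
```

```bash
python3 plan.py 556.2 0.5 105 289.5 0.5 4
```

```text
now [5.555e+02 3.000e-01 1.132e+02] yang -71.5 tilt [0.0539 0.0003] w 66.1 t 18.73 F [ 0.6  0.5 -1. ] q6 1.58 n 3
[[0.01, -0.0, 0.27, np.float64(-0.006), 0.5], [0.01, -0.0, 0.27, np.float64(-0.006), 0.5], [0.01, -0.0, 0.27, np.float64(-0.006), 0.5]]
```

Request:
send_rows([
  [[0.06,0,0.3,0,0.5],[-0.02,0,0.3,0,0.5],[-0.01,0,0.15,0,0.5]],
])

```text
clock: 18.98
position: [556.7, 0.5, 106.0]
ee_rot: [0.987, 0.161, 0.028, 0.004]
contact_force: [-0.4, 0.3, -1.2]
gripper_width: 66.1
```

```bash
python3 plan.py 556.2 0.5 90 289.5 0.5 4
```

```text
now [5.567e+02 5.000e-01 1.060e+02] yang -71.5 tilt [0.056  0.0008] w 66.1 t 18.98 F [-0.4  0.3 -1.2] q6 1.58 n 5
[[-0.03, -0.01, 0.32, np.float64(-0.003), 0.5], [-0.03, -0.01, 0.32, np.float64(-0.003), 0.5], [-0.03, -0.01, 0.32, np.float64(-0.003), 0.5], [-0.03, -0.01, 0.32, np.float64(-0.003), 0.5], [-0.03, -0.01, 0.32, np.float64(-0.003), 0.5]]
```

Ring bottom is now at about 104, past the lip, with no contact.

Request:
send_rows([
  [[-0.06,0,0.3,0,0.5],[-0.02,0,0.2,0,0.5],[-0.01,0,0.1,0,0.5]],
])

```text
clock: 19.23
position: [556.4, 0.2, 99.5]
ee_rot: [0.987, 0.161, 0.028, 0.004]
contact_force: [-0.1, -0.4, -0.5]
gripper_width: 65.9
```

```bash
python3 plan.py 556.2 0.5 90 289.5 0.5 4
```

```text
now [5.564e+02 2.000e-01 9.950e+01] yang -71.5 tilt [0.0565 0.0009] w 65.9 t 19.23 F [-0.1 -0.4 -0.5] q6 1.58 n 3
[[-0.02, -0.02, 0.32, np.float64(-0.006), 0.5], [-0.02, -0.02, 0.32, np.float64(-0.006), 0.5], [-0.02, -0.02, 0.32, np.float64(-0.006), 0.5]]
```

Request:
send_rows([
  [[-0.03,0,0.3,0,0.5],[-0.02,0,0.2,0,0.5],[-0.01,0,0.1,0,0.5]],
])

```text
clock: 19.48
position: [556.1, 0.1, 92.8]
ee_rot: [0.987, 0.161, 0.028, 0.004]
contact_force: [-0.7, 0.0, -0.9]
gripper_width: 66.4
```

Request:
send_rows([
  [[0,0,0.15,0,0.5],[0,0,0.1,0,0.5]],
])

```text
clock: 19.65
position: [556.3, 0.0, 90.0]
ee_rot: [0.987, 0.161, 0.028, 0.004]
contact_force: [-0.3, -0.1, -0.8]
gripper_width: 66.4
```

Request:
send_rows([
  [[0,0,0.1,0,0.5],[0,0,0.05,0,0.5]],
])

```text
clock: 19.82
position: [556.6, 0.1, 89.8]
ee_rot: [0.986, 0.162, 0.028, 0.004]
contact_force: [-1.5, 0.5, 2.6]
gripper_width: 66.4
```

Request:
send_rows([
  [[0,0,0.02,0.1,0.5],[0,0,0.02,0.12,0.5],[0,0,0.02,0.12,0.5],[0,0,0.02,0.12,0.5],[0,0,0.02,0.12,0.5]],
])

```text
clock: 20.23
position: [557.9, 0.4, 90.0]
ee_rot: [0.99, -0.138, 0.03, -0.005]
contact_force: [-2.8, 0.4, 3.2]
gripper_width: 66.1
```

```bash
python3 plan.py 556.3 0.2 89.8 219.5 0.5 4;python3 -c "
from h import *;print(arm.read_state()['wrist_torque'])"
```

```text
now [5.579e+02 4.000e-01 9.000e+01] yang -105.9 tilt [0.0605 0.0011] w 66.1 t 20.23 F [-2.8  0.4  3.2] q6 0.97 n 6
[[-0.02, 0.01, 0.0, np.float64(0.101), 0.5], [-0.02, 0.01, 0.0, np.float64(0.101), 0.5], [-0.02, 0.02, 0.0, np.float64(0.101), 0.5], [-0.02, 0.02, 0.0, np.float64(0.101), 0.5], [-0.02, 0.02, 0.0, np.float64(0.101), 0.5], [-0.02, 0.02, 0.0, np.float64(0.101), 0.5]]
[0.02510066 0.73191061 0.0893489 ]
```

Request:
send_rows([
  [[-0.1,0.02,0.0,0.1,0.5],[-0.03,0.01,0,0.12,0.5],[-0.03,0.01,0,0.12,0.5],[-0.03,0.02,0,0.12,0.5],[-0.02,0.02,0,0.12,0.5]],
])

```text
clock: 20.65
position: [556.1, 0.2, 90.3]
ee_rot: [0.904, -0.427, 0.028, -0.013]
contact_force: [0.7, 0.4, -1.2]
gripper_width: 66.0
```

```bash
python3 plan.py 556.3 0.2 89.8 219.5 0.5 4;python3 -c "
from h import *;print(arm.read_state()['wrist_torque'])"
```

```text
now [5.561e+02 2.000e-01 9.030e+01] yang -140.5 tilt [ 0.0617 -0.    ] w 66.0 t 20.65 F [ 0.7  0.4 -1.2] q6 0.37 n 1
[[0.01, -0.01, 0.06, np.float64(-0.0), 0.5]]
[-0.35816932  0.3452055   0.38149225]
```

Request:
send_rows([
  [[0,0,0.04,0.08,0.5],[0,0,0.02,0.08,0.5],[0,0,0,0.08,0.5]],
])

```text
clock: 20.9
position: [557.4, -2.0, 90.7]
ee_rot: [0.849, -0.527, 0.029, -0.013]
contact_force: [6.7, -16.7, -5.8]
gripper_width: 66.1
```

```bash
python3 plan.py 556.3 0.2 89.8 212 0.5 4;python3 -c "
from h import *;print(arm.read_state()['wrist_torque'])"
```

```text
now [557.4  -2.   90.7] yang -153.6 tilt [ 0.0619 -0.0088] w 66.1 t 20.9 F [  6.7 -16.7  -5.8] q6 0.13 n 1
[[-0.25, 0.01, 0.08, np.float64(-0.098), 0.5]]
[-4.61882247 -1.51519675  1.72243249]
```

The stop is reached: moment 1.7 N m and a side force building up. I'll relax the position, give one small final nudge clockwise, then release.

Request:
send_rows([
  [[-0.2,0,0.08,0,0.5],[0,0,0.03,0.03,0.5],[0,0,0,0,0.5]],
])

```text
clock: 21.15
position: [557.8, -2.9, 90.6]
ee_rot: [0.846, -0.533, 0.031, -0.009]
contact_force: [-1.1, 3.4, -1.0]
gripper_width: 66.2
```

```bash
python3 plan.py 556.3 0.2 89.8 212 0.5 4;python3 -c "
from h import *;print(arm.read_state()['wrist_torque'])"
```

```text
now [557.8  -2.9  90.6] yang -154.4 tilt [ 0.0621 -0.0168] w 66.2 t 21.15 F [-1.1  3.4 -1. ] q6 0.1 n 1
[[-0.35, -0.0, 0.07, np.float64(-0.111), 0.5]]
[0.74280841 0.49190407 1.21395601]
```

Request:
send_rows([
  [[0,0,0,0,0.8],[0,0,0,0,1],[0,0,0,0,1],[0,0,-0.5,0,1],[0,0,-2.0,0,1],[0,0,-3.5,0,1],[0,0,-3.5,0,1],[0,0,-2.0,0,1]],
])

```text
clock: 21.82
position: [547.5, -1.8, 204.9]
ee_rot: [0.843, -0.537, 0.026, -0.006]
contact_force: [0.3, -0.3, -0.2]
gripper_width: 85.7
```

Request:
send_rows([
  [[3.0,-1.0,-0.5,0,1],[3.5,-1.2,0,0,1],[3.7,-1.2,0,0,1],[3.7,-1.2,0,0,1],[3.7,-1.2,0,0,1],[3.5,-1.0,0,0,1],[2.0,-0.5,0,0,1],[0,0,0,0,1]],
])

```text
clock: 22.48
position: [720.0, -186.8, 239.6]
ee_rot: [0.843, -0.537, 0.035, -0.015]
contact_force: [-0.3, -0.1, 0.4]
gripper_width: 85.7
```

```bash
python3 plan.py 556.3 0.2 150 212 1 4; cat > chk.py <<'E'
from h import *
out=[]
for n in("top","scene"):
    im,d=optics.get_image(n); W=cloud(n,d).reshape(-1,3)
    P=W[(np.hypot(*(W[:,:2]-[556,1]).T)<38)&(W[:,2]>106.5)&(W[:,2]<112)]
    c=annulus(P[:,:2],19.5,34,np.array([556.,1])); Q=P[(np.hypot(*(P[:,:2]-c).T)>21)&(np.hypot(*(P[:,:2]-c).T)<31)]
    print(n,len(P),c.round(1),"plane",np.linalg.lstsq(np.c_[Q[:,:2]-c,np.ones(len(Q))],Q[:,2],rcond=None)[0].round(3))
    c=proj(n,[[556,0,105]])[0].astype(int); print(c); out.append(cv2.resize(im[c[1]-30:c[1]+30,c[0]-25:c[0]+25],(400,480),interpolation=cv2.INTER_CUBIC))
cv2.imwrite("pics/s8.png",np.hstack(out))
E
python3 chk.py
```

```text
now [ 720.  -186.8  239.6] yang -155.0 tilt [ 0.0754 -0.0123] w 85.7 t 22.48 F [-0.3 -0.1  0.4] q6 0.47 n 67
[[-0.36, 0.11, 0.11, np.float64(-0.002), 1.0], [-0.36, 0.11, 0.11, np.float64(-0.002), 1.0], [-0.36, 0.11, 0.11, np.float64(-0.002), 1.0], [-0.36, 0.11, 0.11, np.float64(-0.002), 1.0], [-0.36, 0.11, 0.11, np.float64(-0.002), 1.0], [-0.36, 0.11, 0.11, np.float64(-0.002), 1.0], [-0.36, 0.11, 0.11, np.float64(-0.002), 1.0], [-0.36, 0.11, 0.11, np.float64(-0.002), 1.0], [-0.36, 0.11, 0.11, np.float64(-0.002), 1.0], [-0.36, 0.11, 0.11, np.float64(-0.002), 1.0]]
[[-0.36, 0.1, 0.11, np.float64(-0.002), 1.0], [-0.36, 0.1, 0.11, np.float64(-0.002), 1.0], [-0.36, 0.1, 0.11, np.float64(-0.002), 1.0], [-0.36, 0.1, 0.11, np.float64(-0.002), 1.0], [-0.36, 0.1, 0.11, np.float64(-0.002), 1.0], [-0.36, 0.1, 0.11, np.float64(-0.002), 1.0], [-0.36, 0.1, 0.11, np.float64(-0.002), 1.0], [-0.36, 0.1, 0.11, np.float64(-0.002), 1.0], [-0.36, 0.1, 0.11, np.float64(-0.002), 1.0], [-0.36, 0.1, 0.11, np.float64(-0.002), 1.0]]
[[-0.36, 0.1, 0.11, np.float64(-0.002), 1.0], [-0.37, 0.1, 0.11, np.float64(-0.
[... 1525 characters left out ...]
0], [-0.37, 0.08, 0.11, np.float64(-0.002), 1.0], [-0.37, 0.07, 0.11, np.float64(-0.002), 1.0], [-0.37, 0.07, 0.11, np.float64(-0.002), 1.0], [-0.37, 0.07, 0.11, np.float64(-0.002), 1.0], [-0.37, 0.07, 0.11, np.float64(-0.002), 1.0]]
[[-0.37, 0.07, 0.11, np.float64(-0.002), 1.0], [-0.37, 0.07, 0.11, np.float64(-0.002), 1.0], [-0.37, 0.07, 0.11, np.float64(-0.002), 1.0], [-0.37, 0.07, 0.11, np.float64(-0.002), 1.0], [-0.37, 0.07, 0.11, np.float64(-0.002), 1.0], [-0.37, 0.07, 0.11, np.float64(-0.002), 1.0], [-0.37, 0.07, 0.11, np.float64(-0.002), 1.0]]
top 6 [556.   1.] plane [  -3.195 -100.768 3188.108]
[351 255]
scene 481 [555.6   2.4] plane [-2.00000e-03  3.00000e-03  1.09092e+02]
[326 203]
```

View pics/s8.png

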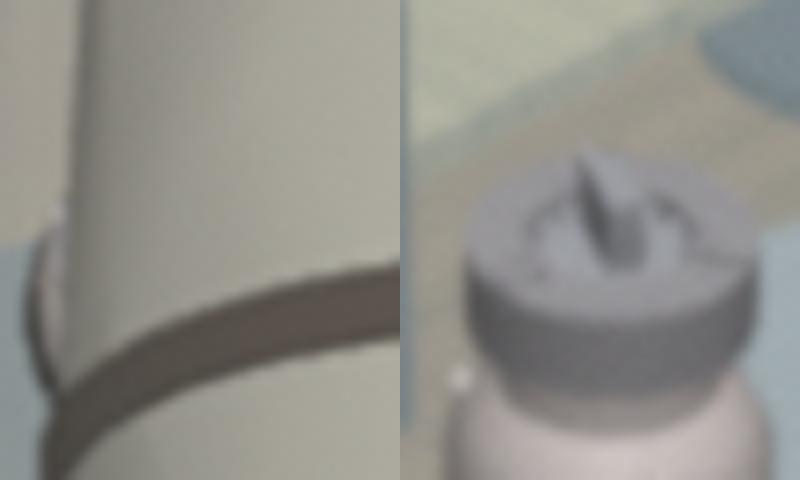

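The view shows the ring level on the jar with the bar through its hole and a rib at crop (720,258). I'll check the rib angle and the bystanders numerically, moving the arm out of the top view.

Request:
send_rows([
  [[2.0,1.5,-0.5,0,1],[2.0,2.5,0,0,1],[1.8,3.0,0,0,1],[1.8,3.0,0,0,1],[1.8,3.0,0,0,1],[1.8,3.0,0,0,1],[1.5,2.5,0,0,1],[1.0,1.5,0,0,1],[0,0,0,0,1]],
])

```text
clock: 23.33
position: [587.4, -386.4, 241.9]
ee_rot: [0.847, -0.53, 0.034, -0.017]
contact_force: [-0.3, 0.2, -0.5]
gripper_width: 85.8
```

```bash
python3 plan.py 560 -420 240 212 1 40; python3 chk.py; python3 - <<'E'
from h import *
c=np.array([557.3,2.0])  # scene-frame jar centre at lip
q=ray("scene",[(301+(720-400)/8,173+258/8),(301+(525-400)/8,173+272/8)],112); print([(np.degrees(np.arctan2(*(a[:2]-c)[::-1])).round(),np.hypot(*(a[:2]-c)).round()) for a in q])
# rib by high-pass brightness on flange annulus in both views
for n,cc in(("scene",[556.2,2.2]),("top",[556.2,.9])):
    im,d=optics.get_image(n); np.savez(n+"3.npz",im=im,d=d); g=cv2.cvtColor(im,cv2.COLOR_BGR2GRAY).astype(np.float32); W=cloud(n,d)
    th=np.radians(np.arange(0,360,3)); S=[]
    for r in (23,25,27,29,31):
        uv=proj(n,np.c_[cc[0]+r*np.cos(th),cc[1]+r*np.sin(th),0*th+111]).astype(np.float32)
        S.append(cv2.remap(g,uv[:,0],uv[:,1],cv2.INTER_CUBIC).ravel())
    S=np.mean(S,0); s=np.abs(S-np.median([np.roll(S,k) for k in range(-6,7)],0)); f=sum(np.roll(s,40*k) for k in range(3))[:40]
    print(n,"top rib angles mod120",[(int(i*3),round(float(f[i]),1)) for i in np.argsort(-f)[:6]])
    im0=np.load(n+"0.npz")["im"]; df=cv2.absdiff(cv2.GaussianBlur(im,(5,5),0),cv2.GaussianBlur(im0,(5,5),0)).max(2)>25
    k,_,st,ce=cv2.connectedComponentsWithStats(df.astype(np.uint8)); print(" changed",[(ce[i].astype(int).tolist(),int(st[i,4])) for i in range(1,k) if st[i,4]>12])
    b=proj(n,[[456,184,10],[617,214,5],[750,195,20],[700,20,30],[690,-130,10]]).astype(int).tolist(); print(" tape,plate0,clip,stapler,tape_b~",b)
E
```

```text
now [ 587.4 -386.4  241.9] yang -154.0 tilt [ 0.0751 -0.0062] w 85.8 t 23.33 F [-0.3  0.2 -0.5] q6 0.82 n 2
[[0.91, 1.97, 0.0, np.float64(-0.053), 1.0], [0.8, 2.02, -0.01, np.float64(-0.053), 1.0]]
top 799 [557.2   1.4] plane [-2.00000e-03  0.00000e+00  1.10058e+02]
[351 255]
scene 487 [556.4   1.8] plane [-1.00000e-03  3.00000e-03  1.09351e+02]
[326 203]
[(np.float64(106.0), np.float64(29.0)), (np.float64(2.0), np.float64(27.0))]
scene top rib angles mod120 [(0, 20.9), (3, 16.5), (108, 14.3), (105, 13.0), (117, 12.9), (111, 10.4)]
 changed [([173, 34], 2837), ([231, 9], 206), ([266, 9], 315), ([498, 35], 2943), ([520, 1], 69), ([472, 42], 570), ([517, 61], 128), ([459, 86], 236), ([467, 75], 21), ([525, 88], 516), ([487, 89], 153), ([558, 89], 14), ([542, 115], 1324), ([486, 98], 84), ([503, 119], 1637), ([475, 125], 21), ([260, 177], 307), ([327, 210], 431), ([321, 204], 13), ([333, 205], 25), ([392, 317], 93)]
 tape,plate0,clip,stapler,tape_b~ [[435, 263], [392, 318], [329, 349], [276, 276], [229, 245]]
top top rib angles mod120 [(111, 16.4), (108, 16.3), (117, 7.7), (105, 7.1), (0, 5.9), (3, 4.6)]
 changed [([593, 117], 10040), ([557, 124], 25), ([565, 145], 115), ([552, 167], 21), ([543, 362], 12054), ([242, 237], 37), ([350, 258], 722), ([490, 273], 15), ([500, 283], 70), ([603, 326], 13), ([547, 361], 27), ([358, 464], 2909)]
 tape,plate0,clip,stapler,tape_b~ [[257, 317], [242, 237], [250, 171], [337, 190], [412, 195]]
```

View pics/s8.png

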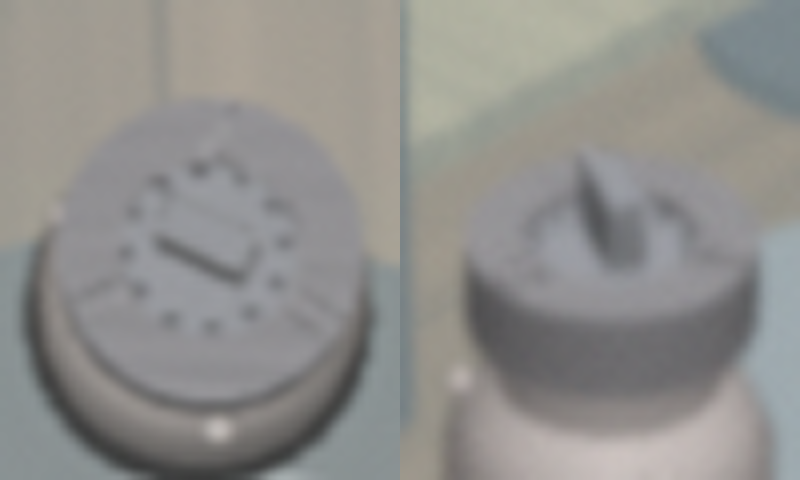

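The top view shows ribs at crop (225,130), (95,290) and (325,300), about −8 to −11°. The home estimated from the pips is about −5°, so they agree within reading error and the ring is against the stop. The ring plane slope is under 0.003, and the bystanders are unchanged. Handing in.

```bash
python3 -c "
from bench import job; print(job.job_done())"
```

```text
the job is handed in; nothing more can be done
None
```

The jar is closed. The plate sits flat in the mouth with its bar up, and the ring is screwed clockwise to the stop. I handed the job in at about 23.5 s, with the gripper open and well clear of everything.

- **Plate:** I set it in the recess until it touched the floor (about 7 N). The depth images then showed its top flat at about 107 mm, as expected.
- **Ring:** I lifted it out of the case by its rim and set it on the free table. I squeezed it from two directions to centre it, then took it across its outside. It went down through the gaps without touching and was turned until the stop held it, with 1.7 N m measured at the wrist.
- **Level:** the ring's top is at about 110 mm and slopes by 0.003 or less in both cameras.
- **Bystanders:** comparing pictures from before and after shows changes only at the plate's old spot, the ring's old spot, the jar and the arm.

Three things did not match exactly:

- **Rib angle:** I read the ribs at about −8 to −11° against a home of about −5° worked out from the pips. I put the difference down to reading error, since the stop was clearly felt.
- **Tool tilt:** the tool drifted to about 4° of tilt during the moves. This could not be commanded back, but it did not affect the ring's level.
- **Sideways push:** at the stop the tool was pushed about 3 mm sideways, with roughly 17 N, before I let go. The ring stayed centred.

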